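# Hang the hook timer on its ring

## Robot

A 6-joint arm with a two-finger parallel gripper is mounted at the origin on a cart in front of the work surface, level with it; the furniture and walls round the work are solid. World frame = base frame: x ahead of the robot, y to its left, z up, the work surface at z = 0. Lengths are in m, angles in rad, forces in N, time in s.
With the tool pointing down it reaches from about 0.25 to 0.725 m from the base axis. Payload 4 kg.
Tool frame: the origin (TCP) lies at the very end of the fingers, on their centre line; the grasp point (between the pads) lies 19 mm behind it (bot.tcp_to_grasp is the z of the grasp point in the tool frame, in m); z points along the fingers, y is the line along which they close (so a half turn about z gives the same grasp; the last joint's range is limited). The gripper opens to 85 mm and grips with 20 to 120 N. Pads are 22 mm wide; open, the fingers measure 114 mm over their backs; the gripper's body (76 mm by 85 mm) begins 54 mm behind the grasp point. The pads swing forward as they close: fully open they stand 13 mm farther back than shut.
Start: joints at [-1.141, 0.241, 0.005, 1.335, 0, 1.571], TCP at [0.208, -0.455, 0.231] pointing down, gripper open.
Joint ranges: [-2.72, 2.72], [-1.05, 1.87], [-1.09, 1.28], [-1.99, 2.15], [-1.42, 1.44], [-3.14, 3.14]. Speed limits (rad/s): [2.79, 2.79, 3.14, 3.14, 3.14, 3.14].

## Interface

Orientations are given as a unit quaternion [w, x, y, z].
In Python, from bench import bot, viewer gives the robot as it stands.
- The arm moves only by the tool send_rows, never from a script. Its argument "deltas" is a list of rows, each a list of 2 entries, a list of its own where there are three numbers: the shift along the tool's x, y, z in m, then the turn about the tool's z in rad. In form: [[[x, y, z], yaw], ...]. A call has 1 to 5 rows; each row is the pose to reach, as a shift and turn from the pose commanded when the call began, along the tool's axes at that moment; what a row does not reach only later rows make up. A row lasts 1/12 s, in which the tool goes at most 41.7 mm and 7.16 degrees, less where a joint would pass 70% of its speed; a pose out of reach is approached as far as the arm can. A call with a gripper value outside its range is refused whole. "fingers" is the finger opening in m, from 0 to 0.0854, set as the call begins (left out, the last holds). The fingers move at their own pace and stop on an object; "grip_force" is the grip in N (left out, the last holds). Time passes only in rows, so rows that repeat a pose let the fingers close. It gives the time, the measured TCP pose, the force, the opening and the grip force at its end, in the units of the state.
- bot.state(): the state, without advancing time (a new reading comes with each control period).
- viewer.camera(name): name is "scene" or "top"; returns the picture (400x640x3 uint8, red, green, blue); there is no depth.
- viewer.get_calibration(name): a dict with "fx", "fy", "cx", "cy" (pixels), "rvec" (rotation vector, rad) and "tvec" (3), from world to camera coordinates, as OpenCV has them. Camera axes: x right, y down, z forward; pixel columns grow to the right and rows downward; lengths in m; the calibration is good to about 2 mm. A picture is of the moment at which its call begins. get_calibration takes no time and is no camera call.
- bot.sign_off(): hands the job in; it is judged then, once.
The state is a dict: "time_s": time; "joints": joint angles; "qd": joint speeds; "joint_torque": joint torques, N m; "tool_pos": TCP position; "tool_rot": TCP orientation; "wrist_force": force on the tool from outside, world axes, zero at the start; "torque": the same for the moment, N m; "width": finger opening in m; "gripper_force": force on a finger pad.
Only numpy, scipy, OpenCV 4.12 (cv2) and the standard library are available. Lean on these libraries where they do the work, as an engineer would, in place of code of your own. Each camera call takes 0.05 s, during which the arm holds its last target. There are 200 camera calls.

## Task

Pick up the white kitchen timer that stands on the worktop and hang it by its curved steel hook in the brass ring of the stand: keep hold of it while you swing the hook along its own curve through the ring until the timer is upright, the tip going in on the post side and coming out on the other, open side, then let go so that it hangs freely, upright and still. Do not knock the butter, the jar or the mandarin about.

Things in the scene. Friction and masses are not known exactly. Their poses are not given: they have to be found in the camera images.
- hook_timer: White timer block 34 (x) x 42 (y) x 75 mm (z), 0.15-0.3 kg, loose, upright, with a steel C-hook on top (188 mm in all). Origin: centre of its underside; z up; hook opening to -x, roughly to the robot's right; display on its +y face. The hook is in the way above: take the block by its y faces (42 mm apart), leaning in from -x. Collar r 11 mm to z 84, neck 6 mm thick to z 121.
- hook_tip (a point): Centre of the wire at the free end of the hook, (-24.5, 0, 173.6) mm in the timer's frame; axes as the timer's. The hook is open on the -x side, between this tip and the neck.
- hook_crown (a point): Centre of the wire at the top of the hook, (0, 0, 185) mm in the timer's frame.
- hook_center (a point): Centre of the hook's arc, (0, 0, 153) mm in the timer's frame. The hook is 6 mm round wire in the timer's x-z plane, centreline radius 32 mm about this point: 230 degrees from the bottom (0, 0, 121) by the +x side and over the crown to the tip. Turning the timer about this point (its y axis) moves the wire along its own curve.
- stand: Fixed stand. Origin on the worktop right under the ring; x points from the ring to the post, roughly to the robot's left. Wooden base 130 x 80 x 12 mm (x from -35 to 95 mm), steel post (8 mm thick) at x = 75 mm, and a level arm (8 mm thick, centreline at z = 264 mm) that runs from the post back to the top of the ring.
- ring (a point): Centre of the brass ring, 250 mm above the worktop, axes as the stand's. The ring's own axis is the x axis (level): hole 18 mm across, wire 6 mm thick, 30 mm outside; it is fixed to the arm at its top and free all round below. Fixed things near: toaster on the right (front at about world x 0.47, y -0.05 to -0.23, 0.2 m high), wall cabinet above world x 0.6 from z 0.48.
- butter_block: Block of butter in its printed wrapper, 73 x 102 x 37 mm, loose; origin: centre of its underside. Leave alone.
- red_lid_jar: Clear round jar with red lid, 84 mm across, 120 mm high, loose; origin: centre of its underside. Leave alone.
- mandarin: Orange mandarin, 61 x 60 x 50 mm, loose; origin at its underside. Leave alone.

How it is judged:
On the way, in this order (a step that is already met when the one before it is completed fails the run):
1. the timer is held in the fingers, lifted clear of the worktop (height (world z) of hook_timer above 0.03 m and contact force between the fingers and hook_timer above 0.5 N), for 0.2 s.
2. still held, the hook is through the ring: its tip out on the side away from the post, its crown in the hole, the timer about upright (x of hook_tip in the frame of ring below -0.014 m and angle between hook_timer's own z axis and vertical below 0.4 rad and distance between hook_crown and ring below 0.014 m and contact force between the fingers and hook_timer above 0.5 N), for 0.1 s.
At the end, for the whole second after the job is handed in: The timer hangs from the ring by its hook: hook tip at least 12 mm out on the side of the ring's plane away from the post, crown within 13 mm of the ring's centre (inside the hole), timer's underside over 45 mm above the worktop, upright within 0.3 rad, slower than 0.05 m/s, released (x of hook_tip in the frame of ring below -0.012 m and distance between hook_crown and ring below 0.013 m and height (world z) of hook_timer above 0.045 m and angle between hook_timer's own z axis and vertical below 0.3 rad and linear speed of hook_timer below 0.05 m/s and contact force between hook_timer and the fingers below 0.1 N); the robot touches nothing.
It fails at once if the butter is shifted more than 30 mm (distance of butter_block from where it was at the start of the episode above 0.03 m).
It fails at once if the jar is shifted more than 30 mm (distance of red_lid_jar from where it was at the start of the episode above 0.03 m).
It fails at once if the mandarin is shifted more than 30 mm (distance of mandarin from where it was at the start of the episode above 0.03 m).
It also fails if it takes over 48 s, if anything falls off the work surface, if the arm or the gripper's body presses on something with over 40 N, if the wrist force passes 120 N, or if a joint passes its speed limit or range.

## Working session

There is one attempt and no reset: what is moved stays moved. The work goes in short steps, Python scripts to look and compute and a tool call to move; the robot and the scene stay as the last step left them, time stands still between calls to the robot, and variables do not carry over. Pictures are saved under pics/ and viewed, at most 10 in all, crops included, and the job is handed in when it is done.

Besides the shell and the picture viewer there is one more tool, called as name(argument=value, ...), one argument or row to a line, values as JSON. send_rows: Moves the arm, as the interface text tells. Its arguments: {"type":"object","properties":{"deltas":{"type":"array"},"fingers":{"type":"number"},"grip_force":{"type":"number"}},"required":["deltas"]}

```bash
ls -la; mkdir -p pics; python3 - <<'E'
from bench import bot, viewer
import cv2
print(bot.state()); print(bot.tcp_to_grasp,[a for a in dir(bot) if a[0]!='_'],[a for a in dir(viewer) if a[0]!='_'])
for n in("scene","top"):
    cv2.imwrite(f"pics/{n}0.png",viewer.camera(n)[:,:,::-1]); print(viewer.get_calibration(n))
E
```

```text
total 12
drwxr-xr-x  3 agent agent 4096 Nov 29 19:13 .
drwxr-xr-x 23 root  root  4096 Nov 29 19:13 ..
drwxr-xr-x  2 agent agent 4096 Nov 29 19:13 pics
{'time_s': 0.0, 'joints': array([-1.14096291e+00,  2.41418962e-01,  3.74536595e-03,  1.33522575e+00,
       -1.74962570e-05,  1.57083735e+00]), 'qd': array([-0.00035935, -0.00184876, -0.00037836,  0.00051624,  0.00059183,
        0.00016444]), 'joint_torque': array([ 3.98103075e-04, -3.72315145e+01,  2.52409154e+01,  1.71096961e-02,
       -8.36942309e-05, -8.28983218e-06]), 'tool_pos': array([ 0.20809125, -0.45394476,  0.23041806]), 'tool_rot': array([-1.02544685e-03,  9.76997993e-01,  2.13245904e-01, -2.32818885e-04]), 'wrist_force': array([ 0.77939519, -1.06431156,  0.27419198]), 'torque': array([ 0.0023474 , -0.03016105,  0.03034143]), 'gripper_force': 0.0, 'width': 0.08559306965975037}
-0.0187 ['PlanningError', 'sign_off', 'state', 'tcp_to_grasp'] ['camera', 'get_calibration']
{'fx': 505.19742711757965, 'fy': 505.19742711757965, 'cx': 335.0974336105096, 'cy': 204.96460121057316, 'rvec': array([ 1.16931158, -2.17780618,  1.11365418]), 'tvec': array([0.22767909, 0.38967667, 1.10738305])}
{'fx': 362.77492585210945, 'fy': 362.77492585210945, 'cx': 313.00836395968423, 'cy': 201.28143541090074, 'rvec': array([ 2.1529559 , -2.10760316,  0.20446598]), 'tvec': array([-0.08499877,  0.53808528,  0.96310084])}
```

View pics/scene0.png

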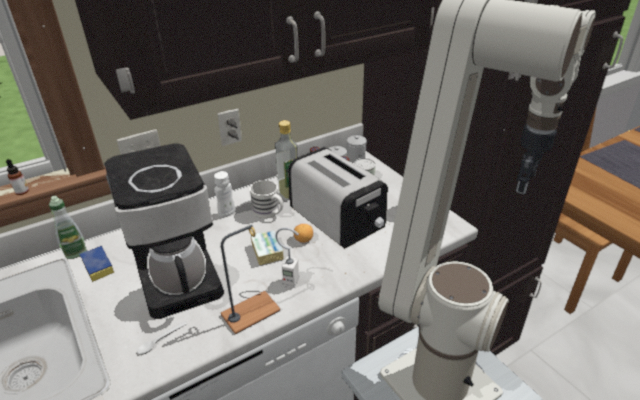

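View pics/top0.png

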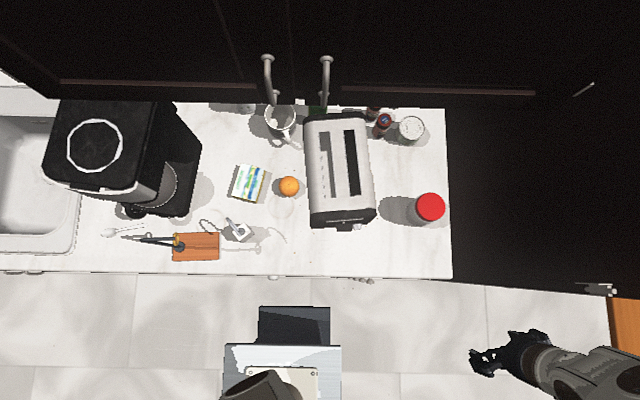

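send_rows(
  deltas=[
    [[0, 0, -0.04], 0],
    [[0, 0, -0.08], 0],
    [[0, 0, -0.12], 0],
    [[0, 0, -0.16], 0],
    [[0, 0, -0.2], 0],
  ],
)

```text
time_s: 0.52
tool_pos: [0.208, -0.4539, 0.4329]
tool_rot: [-0.0, 0.977, 0.213, -0.0]
wrist_force: [0.7, -2.2, 0.5]
width: 0.0856
gripper_force: 0.0
```

send_rows(
  deltas=[
    [[0, 0, -0.04], 0],
    [[0, 0, -0.08], 0],
    [[0, 0, -0.12], 0],
    [[0, 0, -0.16], 0],
    [[0, 0, -0.2], 0],
  ],
)

```text
time_s: 0.93
tool_pos: [0.2002, -0.4367, 0.5401]
tool_rot: [0.02, 0.977, 0.213, 0.004]
wrist_force: [-0.2, 0.3, -0.9]
width: 0.0853
gripper_force: 0.0
```

```bash
python3 - <<'E'
from bench import bot
s=bot.state(); print(s['joints'],s['tool_pos'],s['tool_rot'])
E
```

```text
[-1.14100209e+00  3.08524310e-01  9.28619431e-01  2.14946934e+00
  6.89098320e-06  1.57080158e+00] [ 0.20019539 -0.43674807  0.54011315] [0.02023247 0.97678935 0.21319868 0.00441967]
```

send_rows(
  deltas=[
    [[0, 0, 0.04], 0],
    [[0, 0, 0.08], 0],
    [[0, 0, 0.12], 0],
    [[0, 0, 0.12], 0],
  ],
)

```text
time_s: 1.27
tool_pos: [0.1971, -0.4301, 0.4005]
tool_rot: [-0.002, 0.977, 0.213, -0.0]
wrist_force: [-0.0, 0.2, -5.6]
width: 0.0856
gripper_force: 0.0
```

```bash
python3 - <<'E'
from bench import bot
s=bot.state(); print(s['joints'],s['tool_pos'],s['tool_rot'])
E
```

```text
[-1.14098866e+00  1.86322156e-01  3.71452117e-01  1.75973500e+00
 -1.45380074e-06  1.57078687e+00] [ 0.19712955 -0.43005036  0.40047496] [-1.86039694e-03  9.76994126e-01  2.13257709e-01 -4.06811937e-04]
```

send_rows(
  deltas=[
    [[0, 0, 0], 0],
    [[0, 0, 0], 0],
  ],
)

```text
time_s: 1.43
tool_pos: [0.2027, -0.4422, 0.4222]
tool_rot: [0.022, 0.977, 0.213, 0.005]
wrist_force: [0.4, 0.8, 2.0]
width: 0.0857
gripper_force: 0.0
```

```bash
python3 - <<'E'
from bench import bot
s=bot.state(); print(s['joints'],s['tool_pos'],s['tool_rot'])
E
```

```text
[-1.14100608e+00  1.84200300e-01  4.24940966e-01  1.76738827e+00
 -1.61917160e-05  1.57081433e+00] [ 0.2026824  -0.44219528  0.42223716] [0.02156655 0.9767627  0.21318404 0.00469915]
```

send_rows(
  deltas=[
    [[0, 0, -0.04], 0],
    [[0, 0, -0.08], 0],
    [[0, 0, -0.12], 0],
    [[0, 0, -0.16], 0],
    [[0, 0, -0.2], 0],
  ],
)

```text
time_s: 1.85
tool_pos: [0.1956, -0.4267, 0.5656]
tool_rot: [0.048, 0.976, 0.213, 0.011]
wrist_force: [-0.1, 1.0, 0.1]
width: 0.0855
gripper_force: 0.0
```

send_rows(
  deltas=[
    [[0, 0, 0], 0],
    [[0, 0, 0], 0],
  ],
)

```text
time_s: 2.02
tool_pos: [0.1941, -0.4236, 0.5594]
tool_rot: [0.039, 0.976, 0.213, 0.009]
wrist_force: [0.4, 0.3, -0.2]
width: 0.0854
gripper_force: 0.0
```

```bash
python3 - <<'E'
from bench import bot
s=bot.state(); print(s['joints'],s['tool_pos'],s['tool_rot'])
E
```

```text
[-1.14102693e+00  2.64578423e-01  9.24266219e-01  2.14999847e+00
 -7.31227436e-06  1.57075570e+00] [ 0.19413523 -0.42356515  0.55944449] [0.03930762 0.97620568 0.21308182 0.00857449]
```

```bash
python3 - <<'E'
import cv2
a=cv2.imread('pics/scene0.png')[215:335,215:325]; b=cv2.imread('pics/top0.png')[200:275,165:295]
cv2.imwrite('pics/sc1.png',cv2.resize(a,None,fx=5,fy=5,interpolation=cv2.INTER_CUBIC))
cv2.imwrite('pics/tc1.png',cv2.resize(b,None,fx=6,fy=6,interpolation=cv2.INTER_CUBIC))
E
```

```text
(no output)
```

View pics/sc1.png

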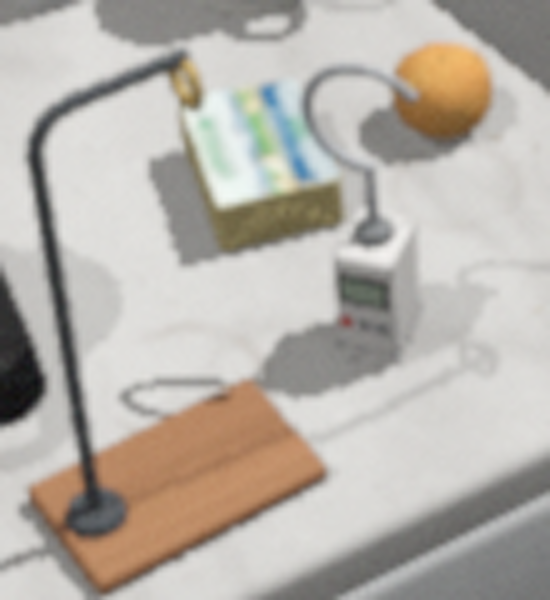

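View pics/tc1.png

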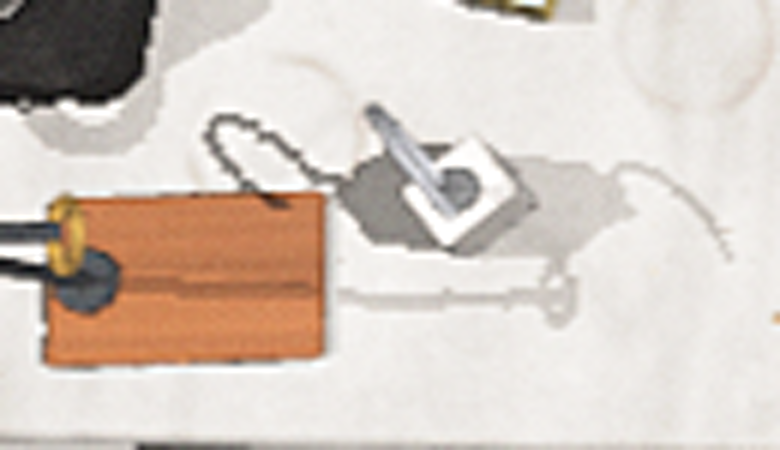

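```bash
cat > u.py <<'E'
import numpy as np, cv2
from bench import bot, viewer
def cam(n):
    c=viewer.get_calibration(n); R=cv2.Rodrigues(c['rvec'])[0]; t=c['tvec']
    K=np.array([[c['fx'],0,c['cx']],[0,c['fy'],c['cy']],[0,0,1]]); return K,R,t
def ray(n,p):
    K,R,t=cam(n); d=R.T@np.linalg.solve(K,[*p,1.]); return -R.T@t,d/np.linalg.norm(d)
def onz(n,p,z):
    o,d=ray(n,p); return o+d*(z-o[2])/d[2]
def tri(ps,pt):
    o,d=ray('scene',ps); p,e=ray('top',pt)
    s,u=np.linalg.lstsq(np.c_[d,-e],p-o,rcond=None)[0]; a,b=o+s*d,p+u*e
    return (a+b)/2,np.linalg.norm(a-b)
def proj(n,X):
    K,R,t=cam(n); q=K@(R@np.asarray(X,float)+t); return q[:2]/q[2]
S=lambda x,y:((x+.5)/5-.5+215,(y+.5)/5-.5+215)
T=lambda x,y:((x+.5)/6-.5+165,(y+.5)/6-.5+200)
E
python3 - <<'E'
from u import *
np.set_printoptions(precision=4,suppress=True)
C=[onz('top',T(*p),.075) for p in[(475,135),(520,190),(452,248),(405,192)]]
print(C,np.mean(C,0)); 
for i in range(4): print(np.linalg.norm(C[i]-C[i-1]),C[i]-C[i-1])
print('collar',onz('top',T(460,187),.084),onz('scene',S(374,230),.084),tri(S(374,230),T(460,187)))
for n,b in(('scene',(215,225,280,242)),('top',(165,225,185,250))):
    im=cv2.imread(f'pics/{n}0.png'); h=cv2.cvtColor(im,cv2.COLOR_BGR2HSV)
    x0,y0,x1,y1=b; 
    m=cv2.inRange(h,(15,110,70),(32,255,255)); k=np.zeros_like(m);k[y0:y1,x0:x1]=m[y0:y1,x0:x1]
    ys,xs=np.nonzero(k); print(n,len(xs),xs.min(),xs.max(),ys.min(),ys.max(),xs.mean(),ys.mean())
    o=cv2.inRange(h,(5,100,80),(14,255,255)) ; 
    cs=cv2.findContours(o,0,1)[0]; 
    for c in cs:
        if cv2.contourArea(c)>300:
            r=cv2.minAreaRect(c); print(r)
            if n=='top' : print([onz(n,p,.012) for p in cv2.boxPoints(r)])
print('ring',tri(S(185,84),T(68,230)))
print('tip',tri(S(410,97),T(455,210)),'left',tri(S(308,105),T(370,107)))
E
```

```text
[array([0.4741, 0.1115, 0.075 ]), array([0.4499, 0.0901, 0.075 ]), array([0.4236, 0.1189, 0.075 ]), array([0.4479, 0.1412, 0.075 ])] [0.4489 0.1154 0.075 ]
0.03960160274236095 [ 0.0262 -0.0297  0.    ]
0.03228142255844746 [-0.0242 -0.0214  0.    ]
0.03903562075797406 [-0.0264  0.0288  0.    ]
0.03304165844881291 [ 0.0244  0.0223 -0.    ]
collar [0.4498 0.1152 0.084 ] [0.4432 0.1205 0.084 ] (array([0.4506, 0.1167, 0.0765]), np.float64(0.00013370562893256499))
scene 3 252 253 234 235 252.66666666666666 234.33333333333334
((250.00003051757812, 311.5000305175781), (24.149534225463867, 53.21841049194336), 63.43495178222656)
((50.74638748168945, 183.69410705566406), (18.30335235595703, 111.03546905517578), 73.76764678955078)
((597.0, 229.0), (144.0, 84.0), 90.0)
top 59 173 178 233 245 175.64406779661016 238.94915254237287
((625.0, 326.5), (59.0, 28.0), 90.0)
[array([ 0.294 , -0.9099,  0.012 ]), array([ 0.2955, -0.9887,  0.012 ]), array([ 0.1399, -0.9664,  0.012 ]), array([ 0.1385, -0.8898,  0.012 ])]
((195.0, 246.0), (28.0, 46.0), 90.0)
[array([0.4491, 0.3247, 0.012 ]), array([0.4518, 0.1945, 0.012 ]), array([0.3733, 0.1892, 0.012 ]), array([0.3707, 0.3176, 0.012 ])]
ring (array([0.4148, 0.2256, 0.2468]), np.float64(0.0014490274498549572))
tip (array([0.4324, 0.1007, 0.1707]), np.float64(0.0008426850798756887)) left (array([0.474 , 0.1391, 0.1552]), np.float64(0.003549256106222012))
```

```bash
cat >> u.py <<'E'
from scipy.spatial.transform import Rotation as Ro
np.set_printoptions(precision=4,suppress=True)
def st():
    s=bot.state(); q=s['tool_rot']; R=Ro.from_quat([q[1],q[2],q[3],q[0]])
    open('log.txt','a').write(' '.join(map(str,[*s['joints'],*s['tool_pos'],*q]))+'\n'); return s,R
def go(X,ang=None,n=5):
    """tool-frame rows toward TCP X, tool y heading ang (deg, world, mod 180)"""
    s,R=st(); d=R.inv().apply(np.array(X)-s['tool_pos']); y=R.apply([0,1,0]); z=R.apply([0,0,1]); x=R.apply([1,0,0])
    yw=0
    if ang is not None:
        w=np.array([np.cos(np.radians(ang)),np.sin(np.radians(ang)),0]); w-=z*(w@z)
        yw=np.arctan2(-(w@x),w@y); yw=(yw+np.pi/2)%np.pi-np.pi/2
    print('t',s['time_s'],'pos',s['tool_pos'],'z',z,'y',y,'q',s['joints'],'F',s['wrist_force'])
    print('delta',d,np.linalg.norm(d),'yaw',yw,'rows',max(np.linalg.norm(d)/.0417,abs(yw)/.125))
    return d,yw
E
cat > log0.py <<'E'
E
python3 - <<'E'
from u import *
go([.449,.116,.40],-48)
E
```

```text
t 2.0167 pos [ 0.1941 -0.4236  0.5594] z [ 0.0335 -0.0731 -0.9968] y [ 0.4153 -0.9061  0.0804] q [-1.141   0.2646  0.9243  2.15   -0.      1.5708] F [ 0.3749  0.3162 -0.2346]
delta [ 0.4565 -0.3959  0.128 ] 0.6176642643879297 yaw -0.3041541784469939 rows 14.812092671173373
```

send_rows(
  deltas=[
    [[0.03, -0.026, 0.009], 0],
    [[0.06, -0.052, 0.017], 0],
    [[0.09, -0.078, 0.026], 0],
    [[0.12, -0.104, 0.034], 0],
    [[0.15, -0.13, 0.043], 0],
  ],
)

```text
time_s: 2.43
tool_pos: [0.2771, -0.2444, 0.5026]
tool_rot: [0.035, 0.976, 0.213, 0.007]
wrist_force: [1.5, 0.1, 0.3]
width: 0.0854
gripper_force: 0.0
```

send_rows(
  deltas=[
    [[0.03, -0.026, 0.009], 0],
    [[0.06, -0.052, 0.017], 0],
    [[0.09, -0.078, 0.026], 0],
    [[0.12, -0.104, 0.034], 0],
    [[0.15, -0.13, 0.043], 0],
  ],
)

```text
time_s: 2.85
tool_pos: [0.3603, -0.0676, 0.45]
tool_rot: [0.037, 0.976, 0.213, 0.006]
wrist_force: [0.5, -1.6, 0.3]
width: 0.0857
gripper_force: 0.0
```

send_rows(
  deltas=[
    [[0.03, -0.026, 0.009], -0.1],
    [[0.06, -0.052, 0.017], -0.2],
    [[0.09, -0.078, 0.026], -0.3],
    [[0.12, -0.104, 0.034], -0.304],
    [[0.15, -0.13, 0.043], -0.304],
  ],
)

```text
time_s: 3.27
tool_pos: [0.4441, 0.1091, 0.397]
tool_rot: [0.038, 0.933, 0.359, -0.0]
wrist_force: [0.3, -0.7, -0.1]
width: 0.0854
gripper_force: 0.0
```

```bash
python3 - <<'E'
from u import *
go([.449,.116,.40],-48)
D=np.array([[.24142,.00375,1.33523,.4994,.2304],[.30852,.92862,2.14947,.4805,.5401],[.1842,.42494,1.76739,.4864,.4222],[.26458,.92427,2.15,.46596,.55944],[.18632,.37145,1.75974,.47309,.40047]])
from scipy.optimize import least_squares
s,R=st(); q=s['joints']; D=np.r_[D,[[q[1],q[2],q[3],np.hypot(*s['tool_pos'][:2]),s['tool_pos'][2]]]]; print(R.as_matrix())
def f(p):
    A,h,C,Dd,E,r0=p; a,b,c=D[:,0],D[:,0]-D[:,1],D[:,0]-D[:,1]+D[:,2]
    return np.r_[r0+A*np.sin(a)+C*np.cos(b)+Dd*np.sin(b)+E*np.cos(c)-D[:,3],h+A*np.cos(a)-C*np.sin(b)+Dd*np.cos(b)-E*np.sin(c)-D[:,4]]
o=least_squares(f,[.4,.2,.35,0,.3,0]); print(o.x,f(o.x))
E
```

```text
t 3.2667 pos [0.4441 0.1091 0.397 ] z [ 0.0271 -0.0715 -0.9971] y [ 0.6696 -0.7393  0.0712] q [ 0.2915  0.1417  0.306   1.7297 -0.0763  2.6978] F [ 0.3346 -0.6839 -0.1218]
delta [ 0.0082 -0.0016 -0.0034] 0.009043951871734644 yaw 0.0009648168426399373 rows 0.21688133984975166
[[ 0.7422  0.6696  0.0271]
 [ 0.6696 -0.7393 -0.0715]
 [-0.0278  0.0712 -0.9971]]
[0.4921 0.2398 0.3912 0.0079 0.4026 0.0006] [ 0.0001 -0.      0.0001 -0.      0.0002 -0.0003  0.0003  0.0001  0.0002
  0.0001  0.0001 -0.0008]
```

```bash
python3 - <<'E'
from u import *
go([.4495,.1147,.167],-48)
E
```

```text
t 3.2667 pos [0.4441 0.1091 0.397 ] z [ 0.0271 -0.0715 -0.9971] y [ 0.6696 -0.7393  0.0712] q [ 0.2915  0.1417  0.306   1.7297 -0.0763  2.6978] F [ 0.3346 -0.6839 -0.1218]
delta [ 0.0142 -0.0169  0.229 ] 0.2301107366856948 yaw 0.0009648168426399373 rows 5.518243085987884
```

send_rows(
  deltas=[
    [[0.014, -0.017, 0.03], 0],
    [[0.014, -0.017, 0.065], 0],
    [[0.014, -0.017, 0.1], 0],
    [[0.014, -0.017, 0.135], 0],
    [[0.014, -0.017, 0.165], 0],
  ],
)

```text
time_s: 3.68
tool_pos: [0.4465, 0.1171, 0.2288]
tool_rot: [0.038, 0.933, 0.359, -0.001]
wrist_force: [0.2, 0.5, 0.3]
width: 0.0854
gripper_force: 0.0
```

```bash
python3 - <<'E'
from u import *
go([.4495,.1147,.167],-48)
import cv2
a=viewer.camera('scene')[:,:,::-1]; cv2.imwrite('pics/s2.png',cv2.resize(a[150:330,190:400],None,fx=3,fy=3))
E
```

```text
t 3.6833 pos [0.4465 0.1171 0.2288] z [ 0.0248 -0.0721 -0.9971] y [ 0.6697 -0.7393  0.0701] q [ 0.3067  0.1638 -0.1008  1.3044 -0.0763  2.7132] F [0.2213 0.5385 0.2755]
delta [ 0.0024 -0.0005  0.0618] 0.061871125316624836 yaw 0.0008940570020501415 rows 1.483720031573737
```

View pics/s2.png

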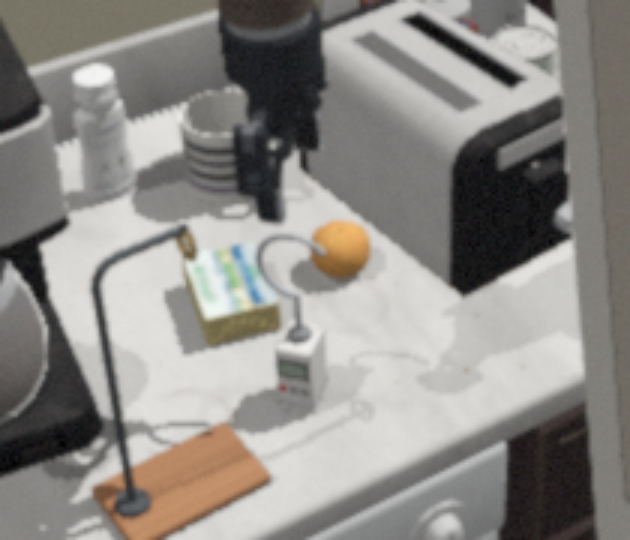

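send_rows(
  deltas=[
    [[0.002, 0, 0.02], 0],
    [[0.002, 0, 0.04], 0],
    [[0.002, 0, 0.062], 0],
    [[0.002, 0, 0.062], 0],
  ],
)

```text
time_s: 4.07
tool_pos: [0.4491, 0.1135, 0.167]
tool_rot: [0.038, 0.933, 0.358, -0.003]
wrist_force: [-0.2, -0.4, 0.1]
width: 0.0851
gripper_force: 0.0
```

send_rows(
  deltas=[
    [[0, 0, 0], 0],
    [[0, 0, 0], 0],
    [[0, 0, 0], 0],
    [[0, 0, 0], 0],
    [[0, 0, 0], 0],
  ],
  fingers=0.0,
  grip_force=40,
)

```text
time_s: 4.48
tool_pos: [0.4541, 0.1152, 0.1722]
tool_rot: [0.038, 0.933, 0.358, 0.003]
wrist_force: [-0.2, 0.1, -0.2]
width: 0.0254
gripper_force: 0.0
```

send_rows(
  deltas=[
    [[0, 0, 0], 0],
    [[0, 0, 0], 0],
    [[0, 0, 0], 0],
  ],
)

```text
time_s: 4.73
tool_pos: [0.4539, 0.1152, 0.1717]
tool_rot: [0.038, 0.933, 0.358, 0.003]
wrist_force: [-0.8, 0.5, 3.9]
width: 0.0042
gripper_force: 39.2
```

```bash
python3 - <<'E'
from u import *
d=np.array
# lift 10 mm and go to put timer centre at (.385,.105): shift
s,_=st(); print(s['width'],s['gripper_force'])
p=s['tool_pos']; go(p+d([0,0,.015]),1)
go(p+d([.385-.449,.105-.116,.015]),1)
E
```

```text
0.004196299430884075 39.18491302058101
t 4.7333 pos [0.4539 0.1152 0.1717] z [ 0.0331 -0.0694 -0.997 ] y [ 0.6685 -0.74    0.0737] q [ 0.2978  0.2055 -0.2025  1.1515 -0.0761  2.7051] F [-0.8375  0.5105  3.9111]
delta [-0.0003  0.0011 -0.015 ] 0.014999999999999984 yaw -0.8554919006803894 rows 6.843935205443115
t 4.7333 pos [0.4539 0.1152 0.1717] z [ 0.0331 -0.0694 -0.997 ] y [ 0.6685 -0.74    0.0737] q [ 0.2978  0.2055 -0.2025  1.1515 -0.0761  2.7051] F [-0.8375  0.5105  3.9111]
delta [-0.0552 -0.0335 -0.0163] 0.06664833081180653 yaw -0.8554919006803894 rows 6.843935205443115
```

send_rows(
  deltas=[
    [[0, 0, -0.015], 0],
    [[-0.015, -0.009, -0.018], -0.11],
    [[-0.035, -0.02, -0.019], -0.23],
    [[-0.055, -0.0335, -0.019], -0.35],
    [[-0.055, -0.0335, -0.019], -0.47],
  ],
  grip_force=60,
)

```text
time_s: 5.15
tool_pos: [0.3844, 0.103, 0.1877]
tool_rot: [0.037, 0.822, 0.568, -0.01]
wrist_force: [-1.8, 0.3, -2.0]
width: 0.0038
gripper_force: 58.8
```

send_rows(
  deltas=[
    [[0, 0, 0], -0.12],
    [[0, 0, 0], -0.24],
    [[0, 0, 0], -0.36],
    [[0, 0, 0], -0.385],
    [[0, 0, 0], -0.385],
  ],
)

```text
time_s: 5.57
tool_pos: [0.3893, 0.1042, 0.1885]
tool_rot: [0.036, 0.701, 0.712, -0.014]
wrist_force: [-0.9, 0.2, -2.9]
width: 0.0035
gripper_force: 58.7
```

```bash
python3 - <<'E'
from u import *
s,_=st(); p=s['tool_pos']; go([p[0],p[1],.1717],1)
print(s['width'])
a=viewer.camera('scene')[:,:,::-1]; cv2.imwrite('pics/s3.png',a)
a=viewer.camera('top')[:,:,::-1]; cv2.imwrite('pics/t3.png',a)
E
```

```text
t 5.5667 pos [0.3893 0.1042 0.1885] z [ 0.0311 -0.0701 -0.9971] y [0.9994 0.0175 0.03  ] q [ 0.319   0.0686 -0.3185  1.1761 -0.0764  1.8731] F [-0.9238  0.2013 -2.8514]
delta [ 0.0012 -0.0005  0.0167] 0.016788540722432913 yaw -0.002108359535265558 rows 0.402602895022372
0.003504193062220525
```

send_rows(
  deltas=[
    [[0, 0, 0.008], 0],
    [[0, 0, 0.0165], 0],
    [[0, 0, 0.0165], 0],
  ],
)

```text
time_s: 5.92
tool_pos: [0.3906, 0.1028, 0.1718]
tool_rot: [0.037, 0.701, 0.713, -0.014]
wrist_force: [0.0, -1.8, 1.0]
width: 0.0035
gripper_force: 60.0
```

send_rows(
  deltas=[
    [[0, 0, 0], 0],
    [[0, 0, 0], 0],
    [[0, 0, 0], 0],
    [[0, 0, 0], 0],
    [[0, 0, 0], 0],
  ],
  fingers=0.085,
)

```text
time_s: 6.33
tool_pos: [0.3902, 0.1032, 0.1723]
tool_rot: [0.036, 0.7, 0.713, -0.014]
wrist_force: [-0.1, -0.1, -0.5]
width: 0.0639
gripper_force: 0.0
```

send_rows(
  deltas=[
    [[0, 0, -0.04], 0],
    [[0, 0, -0.08], 0],
    [[0, 0, -0.12], 0],
    [[0, 0, -0.16], 0],
    [[0, 0, -0.2], 0],
  ],
)

```text
time_s: 6.75
tool_pos: [0.3833, 0.1171, 0.3738]
tool_rot: [0.036, 0.7, 0.713, -0.013]
wrist_force: [1.0, 1.4, -1.0]
width: 0.0847
gripper_force: 0.0
```

```bash
python3 - <<'E'
from u import *
go([.1,.45,.42],1)
a=viewer.camera('scene')[:,:,::-1]; cv2.imwrite('pics/s4.png',a)
b=viewer.camera('top')[:,:,::-1]; cv2.imwrite('pics/t4.png',b)
A=cv2.resize(a[200:340,190:350],(640,560),interpolation=cv2.INTER_CUBIC)
cv2.imwrite('pics/v4.png',A)
E
```

```text
t 6.75 pos [0.3833 0.1171 0.3738] z [ 0.0325 -0.0696 -0.997 ] y [0.9993 0.0189 0.0312] q [ 0.3545  0.0173  0.1091  1.6564 -0.0766  1.9072] F [ 0.9548  1.3964 -0.9726]
delta [ 0.3335 -0.2753 -0.0784] 0.4395513116807114 yaw -0.0006901870229338858 rows 10.540798841264062
```

View pics/v4.png

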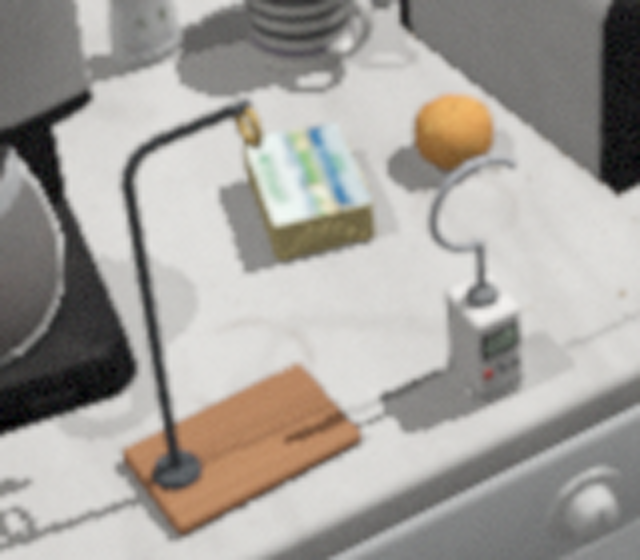

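```bash
python3 - <<'E'
from u import *
go([-.03,.42,.46],1)
E
```

```text
t 6.85 pos [0.3862 0.1183 0.3785] z [ 0.0444 -0.0653 -0.9969] y [0.9989 0.0194 0.0432] q [ 0.3549  0.0143  0.1181  1.6555 -0.0767  1.9069] F [-0.0925  0.7142 -0.979 ]
delta [ 0.3025 -0.4063 -0.1194] 0.5204370559235221 yaw -0.0008592288543776139 rows 12.480504938213958
```

send_rows(
  deltas=[
    [[0.02, -0.027, -0.008], -0.12],
    [[0.04, -0.054, -0.016], -0.24],
    [[0.06, -0.081, -0.024], -0.36],
    [[0.08, -0.108, -0.032], -0.48],
    [[0.101, -0.135, -0.04], -0.6],
  ],
)

```text
time_s: 7.27
tool_pos: [0.2445, 0.2183, 0.4003]
tool_rot: [0.03, 0.456, 0.889, -0.024]
wrist_force: [1.3, 0.8, 0.7]
width: 0.0848
gripper_force: 0.0
```

send_rows(
  deltas=[
    [[0.032, -0.011, -0.008], -0.12],
    [[0.064, -0.022, -0.016], -0.24],
    [[0.096, -0.033, -0.024], -0.36],
    [[0.128, -0.044, -0.032], -0.48],
    [[0.16, -0.055, -0.04], -0.6],
  ],
)

```text
time_s: 7.68
tool_pos: [0.1056, 0.3195, 0.429]
tool_rot: [0.022, 0.172, 0.984, -0.032]
wrist_force: [1.8, 1.2, 0.8]
width: 0.0851
gripper_force: 0.0
```

send_rows(
  deltas=[
    [[0.032, 0.009, -0.008], -0.12],
    [[0.065, 0.018, -0.016], -0.24],
    [[0.098, 0.027, -0.024], -0.36],
    [[0.13, 0.036, -0.032], -0.48],
    [[0.163, 0.045, -0.04], -0.6],
  ],
)

```text
time_s: 8.1
tool_pos: [-0.0329, 0.4206, 0.4574]
tool_rot: [0.012, -0.126, 0.991, -0.037]
wrist_force: [0.4, 1.1, 0.8]
width: 0.0852
gripper_force: 0.0
```

send_rows(
  deltas=[
    [[0, 0, -0.04], -0.12],
    [[0, 0, -0.08], -0.24],
    [[0, 0, -0.12], -0.36],
    [[0, 0, -0.16], -0.48],
    [[0, 0, -0.2], -0.6],
  ],
)

```text
time_s: 8.52
tool_pos: [-0.0334, 0.4156, 0.5297]
tool_rot: [0.007, -0.414, 0.91, -0.019]
wrist_force: [0.5, -0.0, 0.6]
width: 0.0852
gripper_force: 0.0
```

```bash
python3 - <<'E'
from u import *
go([-.03,.42,.86],181)
E
```

```text
t 8.5167 pos [-0.0334  0.4156  0.5297] z [ 0.0282 -0.0283 -0.9992] y [-0.7527  0.6571 -0.0398] q [ 1.6695  0.2026  0.7495  2.1486 -0.0252  0.8168] F [ 0.474  -0.0086  0.6286]
delta [-0.0047 -0.0129 -0.3301] 0.33037723854721873 yaw -0.7356132241479113 rows 7.922715552691097
```

send_rows(
  deltas=[
    [[0, 0, -0.4], -0.12],
    [[0, 0, -0.4], -0.24],
    [[0, 0, -0.4], -0.36],
    [[0, 0, -0.4], -0.48],
    [[0, 0, -0.4], -0.6],
  ],
)

```text
time_s: 8.93
tool_pos: [-0.0329, 0.398, 0.5467]
tool_rot: [0.013, -0.663, 0.748, -0.004]
wrist_force: [-0.4, 0.3, 0.5]
width: 0.085
gripper_force: 0.0
```

```bash
python3 - <<'E'
from u import *
go([-.03,.42,.86],181)
E
```

```text
t 8.9333 pos [-0.0329  0.398   0.5467] z [ 0.0243  0.0108 -0.9996] y [-0.9924  0.1207 -0.0228] q [ 1.6724  0.1511  0.7371  2.1485 -0.0253  0.2223] F [-0.3915  0.2572  0.5273]
delta [-0.0264 -0.0073 -0.3129] 0.3140957734408071 yaw -0.13818492472999644 rows 7.532272744383863
```

send_rows(
  deltas=[
    [[0, 0, -0.04], 0],
  ],
)

```text
time_s: 9.02
tool_pos: [-0.033, 0.3952, 0.5551]
tool_rot: [0.02, -0.662, 0.75, 0.006]
wrist_force: [-0.9, 0.2, -0.7]
width: 0.0851
gripper_force: 0.0
```

send_rows(
  deltas=[
    [[0, 0, -0.04], 0],
  ],
)

```text
time_s: 9.1
tool_pos: [-0.0329, 0.3902, 0.5677]
tool_rot: [0.029, -0.66, 0.751, 0.019]
wrist_force: [-0.5, -0.3, 0.5]
width: 0.0847
gripper_force: 0.0
```

```bash
python3 - <<'E'
from u import *
go([-.03,.42,.86],181)
E
```

```text
t 9.1 pos [-0.0329  0.3902  0.5677] z [ 0.0188  0.067  -0.9976] y [-0.9916  0.129  -0.01  ] q [ 1.6747  0.1154  0.758   2.1486 -0.0256  0.2321] F [-0.4887 -0.2738  0.5157]
delta [-0.05   -0.0019 -0.2895] 0.29377945803486255 yaw -0.1458585601105442 rows 7.045070936087831
```

send_rows(
  deltas=[
    [[-0.006, 0, -0.041], -0.03],
  ],
)

```text
time_s: 9.18
tool_pos: [-0.032, 0.3896, 0.5802]
tool_rot: [0.04, -0.671, 0.74, 0.032]
wrist_force: [0.1, 0.2, 0.3]
width: 0.0854
gripper_force: 0.0
```

send_rows(
  deltas=[
    [[-0.006, 0, -0.041], -0.03],
  ],
)

```text
time_s: 9.27
tool_pos: [-0.0311, 0.3895, 0.5913]
tool_rot: [0.05, -0.682, 0.729, 0.044]
wrist_force: [0.5, -0.4, -0.1]
width: 0.0851
gripper_force: 0.0
```

send_rows(
  deltas=[
    [[-0.006, 0, -0.041], -0.03],
  ],
)

```text
time_s: 9.35
tool_pos: [-0.0304, 0.3884, 0.6023]
tool_rot: [0.06, -0.692, 0.717, 0.055]
wrist_force: [0.7, 0.0, 0.0]
width: 0.0855
gripper_force: 0.0
```

send_rows(
  deltas=[
    [[-0.007, 0, -0.041], -0.03],
  ],
)

```text
time_s: 9.43
tool_pos: [-0.0297, 0.387, 0.6134]
tool_rot: [0.07, -0.702, 0.706, 0.066]
wrist_force: [0.6, 0.5, 0.1]
width: 0.0851
gripper_force: 0.0
```

send_rows(
  deltas=[
    [[-0.008, 0, -0.041], -0.03],
  ],
)

```text
time_s: 9.52
tool_pos: [-0.0292, 0.3857, 0.6246]
tool_rot: [-0.081, 0.711, -0.694, -0.076]
wrist_force: [0.2, 0.0, 0.0]
width: 0.0852
gripper_force: 0.0
```

send_rows(
  deltas=[
    [[-0.009, 0, -0.04], 0],
  ],
)

```text
time_s: 9.6
tool_pos: [-0.0289, 0.3847, 0.6356]
tool_rot: [-0.091, 0.71, -0.693, -0.088]
wrist_force: [-0.0, 0.7, -0.8]
width: 0.085
gripper_force: 0.0
```

send_rows(
  deltas=[
    [[-0.01, 0, -0.04], 0],
  ],
)

```text
time_s: 9.68
tool_pos: [-0.0285, 0.3839, 0.6465]
tool_rot: [-0.1, 0.708, -0.692, -0.099]
wrist_force: [0.1, 1.0, -0.0]
width: 0.0848
gripper_force: 0.0
```

send_rows(
  deltas=[
    [[-0.011, 0, -0.04], 0],
  ],
)

```text
time_s: 9.77
tool_pos: [-0.0281, 0.383, 0.6575]
tool_rot: [-0.11, 0.707, -0.69, -0.11]
wrist_force: [-0.1, -0.4, -0.7]
width: 0.0849
gripper_force: 0.0
```

send_rows(
  deltas=[
    [[-0.012, 0, -0.04], 0],
  ],
)

```text
time_s: 9.85
tool_pos: [-0.0276, 0.382, 0.6686]
tool_rot: [-0.12, 0.706, -0.688, -0.121]
wrist_force: [-0.2, -0.1, 0.5]
width: 0.0851
gripper_force: 0.0
```

send_rows(
  deltas=[
    [[-0.013, 0, -0.039], 0],
  ],
)

```text
time_s: 9.93
tool_pos: [-0.027, 0.3811, 0.6798]
tool_rot: [-0.13, 0.704, -0.685, -0.132]
wrist_force: [0.9, 0.7, -0.8]
width: 0.0853
gripper_force: 0.0
```

```bash
python3 - <<'E'
from u import *
go([-.03,.42,.86],181)
E
```

```text
t 9.9333 pos [-0.027   0.3811  0.6798] z [-0.0088  0.364  -0.9313] y [-0.9996 -0.0267 -0.001 ] q [ 1.6606  0.0279  0.9781  2.1491 -0.0239  0.0584] F [ 0.887   0.6603 -0.8088]
delta [-0.1019  0.0017 -0.1537] 0.18440307757356988 yaw 0.009013959477874645 rows 4.422136152843402
```

send_rows(
  deltas=[
    [[-0.016, 0, -0.038], 0],
  ],
)

```text
time_s: 10.02
tool_pos: [-0.0265, 0.3819, 0.6911]
tool_rot: [-0.139, 0.702, -0.683, -0.144]
wrist_force: [0.3, 0.6, 1.3]
width: 0.0847
gripper_force: 0.0
```

send_rows(
  deltas=[
    [[-0.017, 0, -0.038], 0],
  ],
)

```text
time_s: 10.1
tool_pos: [-0.0259, 0.3828, 0.7024]
tool_rot: [-0.149, 0.7, -0.681, -0.155]
wrist_force: [-0.9, 0.3, -0.1]
width: 0.0851
gripper_force: 0.0
```

send_rows(
  deltas=[
    [[-0.018, 0, -0.037], 0],
  ],
)

```text
time_s: 10.18
tool_pos: [-0.0253, 0.3836, 0.7136]
tool_rot: [-0.159, 0.698, -0.678, -0.166]
wrist_force: [0.3, -0.7, -0.6]
width: 0.0855
gripper_force: 0.0
```

send_rows(
  deltas=[
    [[-0.019, 0, -0.037], 0],
  ],
)

```text
time_s: 10.27
tool_pos: [-0.0247, 0.384, 0.7249]
tool_rot: [-0.169, 0.695, -0.676, -0.177]
wrist_force: [-1.0, 0.4, -0.5]
width: 0.0849
gripper_force: 0.0
```

send_rows(
  deltas=[
    [[-0.02, 0, -0.036], 0],
  ],
)

```text
time_s: 10.35
tool_pos: [-0.0241, 0.3843, 0.7363]
tool_rot: [-0.179, 0.693, -0.673, -0.188]
wrist_force: [0.8, 0.2, 0.5]
width: 0.085
gripper_force: 0.0
```

send_rows(
  deltas=[
    [[-0.021, 0, -0.036], 0],
  ],
)

```text
time_s: 10.43
tool_pos: [-0.0234, 0.3844, 0.7476]
tool_rot: [-0.188, 0.69, -0.67, -0.199]
wrist_force: [-0.1, 0.0, -0.5]
width: 0.0848
gripper_force: 0.0
```

send_rows(
  deltas=[
    [[-0.022, 0, -0.035], 0],
  ],
)

```text
time_s: 10.52
tool_pos: [-0.0228, 0.3843, 0.759]
tool_rot: [-0.198, 0.687, -0.667, -0.21]
wrist_force: [0.8, -0.2, 0.4]
width: 0.0852
gripper_force: 0.0
```

send_rows(
  deltas=[
    [[-0.023, 0, -0.034], 0],
  ],
)

```text
time_s: 10.6
tool_pos: [-0.0222, 0.3843, 0.7702]
tool_rot: [-0.208, 0.684, -0.664, -0.221]
wrist_force: [-0.1, 0.2, -0.4]
width: 0.0845
gripper_force: 0.0
```

send_rows(
  deltas=[
    [[-0.024, 0, -0.034], 0],
  ],
)

```text
time_s: 10.68
tool_pos: [-0.0215, 0.384, 0.7813]
tool_rot: [-0.218, 0.68, -0.661, -0.231]
wrist_force: [0.1, -0.0, -0.2]
width: 0.0852
gripper_force: 0.0
```

send_rows(
  deltas=[
    [[-0.025, 0, -0.033], 0],
  ],
)

```text
time_s: 10.77
tool_pos: [-0.0208, 0.3808, 0.7905]
tool_rot: [-0.226, 0.677, -0.658, -0.24]
wrist_force: [-0.1, 4.7, 9.2]
width: 0.0849
gripper_force: 0.0
```

```bash
python3 - <<'E'
from u import *
go([-.03,.42,.86],181)
E
```

```text
t 10.7667 pos [-0.0208  0.3808  0.7905] z [-0.028   0.6211 -0.7832] y [-0.9994 -0.0329  0.0097] q [ 1.6346  0.0268  1.2755  2.1485 -0.0117  0.0302] F [-0.0621  4.6905  9.1988]
delta [-0.0741  0.0086 -0.0298] 0.0803130451011153 yaw 0.006095304089465126 rows 1.9259723045831005
```

send_rows(
  deltas=[
    [[0.012, 0, -0.04], 0],
  ],
)

```text
time_s: 10.85
tool_pos: [-0.0199, 0.3651, 0.8003]
tool_rot: [-0.234, 0.674, -0.655, -0.249]
wrist_force: [0.4, 1.2, 0.6]
width: 0.0849
gripper_force: 0.0
```

send_rows(
  deltas=[
    [[0.012, 0, -0.04], 0],
  ],
)

```text
time_s: 10.93
tool_pos: [-0.0185, 0.343, 0.8143]
tool_rot: [-0.246, 0.67, -0.65, -0.263]
wrist_force: [-0.3, -0.6, 0.2]
width: 0.0851
gripper_force: 0.0
```

send_rows(
  deltas=[
    [[0.012, 0, -0.04], 0],
  ],
)

```text
time_s: 11.02
tool_pos: [-0.0172, 0.3216, 0.8269]
tool_rot: [-0.258, 0.665, -0.645, -0.276]
wrist_force: [1.3, -0.0, 1.7]
width: 0.0848
gripper_force: 0.0
```

send_rows(
  deltas=[
    [[0.012, 0, -0.04], 0],
  ],
)

```text
time_s: 11.1
tool_pos: [-0.0158, 0.3007, 0.8379]
tool_rot: [-0.269, 0.66, -0.64, -0.288]
wrist_force: [0.1, -0.5, -0.7]
width: 0.085
gripper_force: 0.0
```

send_rows(
  deltas=[
    [[0.012, 0, -0.04], 0],
  ],
)

```text
time_s: 11.18
tool_pos: [-0.0149, 0.2797, 0.8481]
tool_rot: [-0.28, 0.655, -0.635, -0.3]
wrist_force: [-0.5, 0.7, 1.3]
width: 0.0849
gripper_force: 0.0
```

```bash
cat >> u.py <<'E'
P0=[0.4921,0.2398,0.3912,0.0079,0.0985,0.304]  # L1,h,C,D,E1,E2
def fk(q,p=P0):
    A,h,C,D,E1,E2=p; a=q[1]; b=a-q[2]; P=b+q[3]
    F=np.array([np.cos(P),0,-np.sin(P)]); U=np.array([np.sin(P),0,np.cos(P)]); 
    w=np.array([A*np.sin(a)+C*np.cos(b)+D*np.sin(b),0,h+A*np.cos(a)-C*np.sin(b)+D*np.cos(b)])+E1*F
    z=F*np.cos(q[4])+np.array([0,1,0])*np.sin(q[4])
    Rz=Ro.from_euler('z',q[0]); t=w+E2*z
    return Rz.apply(t),Rz.apply(z),Rz.apply(w),Rz.apply(w-E1*F)
E
python3 - <<'E'
from u import *
go([-.03,.42,.86],181)
from scipy.optimize import least_squares
L=np.loadtxt('log.txt')
def f(p): 
    return np.concatenate([fk(r[:6],p)[0]-r[6:9] for r in L])
o=least_squares(f,P0); print(o.x,np.abs(o.fun).max())
def ik(X,L,az=91.,q0=[0,.4,-.5,1,.8,1]):
    zt=np.array([np.sin(L)*np.cos(np.radians(az)),np.sin(L)*np.sin(np.radians(az)),-np.cos(L)])
    lo=[-2.72,-1.05,-1.09,-1.99,-1.42]; hi=[2.72,1.87,1.28,2.15,1.44]
    g=lambda q:np.r_[fk(q,o.x)[0]-X,.3*(fk(q,o.x)[1]-zt)]
    r=least_squares(g,q0[:5],bounds=(lo,hi)); return r
for nm,X,Ld in(('grasp',[.385,.115,.03],48),('pre',[.385,.0,.13],48),('ring',[.414,.20,.12],30),('ring2',[.414,.26,.1],30),('unlean',[.05,-.4,.35],48),('unlean2',[.0,-.36,.45],30)):
    r=ik(np.array(X),np.radians(Ld),q0=[-1 if X[1]<-.1 else 0,.4,-.5,1,.8]); print(nm,r.cost,r.x,'wrist',fk(r.x)[2])
E
```

```text
t 11.1833 pos [-0.0149  0.2797  0.8481] z [-0.037   0.7468 -0.6641] y [-0.9992 -0.0367  0.0143] q [ 1.6408 -0.1475  1.2754  2.1492 -0.0154  0.0328] F [-0.4991  0.6637  1.2921]
delta [-0.1023  0.0101  0.0974] 0.14162813364691304 yaw 0.00213823015603265 rows 3.3963581210290896
[0.4933 0.2408 0.3914 0.008  0.1015 0.3035] 1.3404610754719215e-11
grasp 1.6956570395332628e-20 [-0.2768  0.514  -0.562   0.8065  0.7912] wrist [ 0.3891 -0.1106  0.234 ]
pre 1.2873936656006934e-23 [-0.5254  0.4443 -0.32    1.3274  0.6897] wrist [ 0.3896 -0.2259  0.3337]
ring 1.7032821156185334e-15 [ 0.1153  0.2116 -0.4653  0.8376  0.5208] wrist [0.416  0.0482 0.3837]
ring2 2.6858009623601795e-24 [ 0.2542  0.2467 -0.4856  0.7038  0.5076] wrist [0.4158 0.108  0.3637]
unlean 0.001645126883082387 [-1.4854  0.5407  0.4164  2.15    0.0551] wrist [ 0.0494 -0.5766  0.546 ]
unlean2 0.0010801632182088634 [-1.5657  0.2663  0.4301  2.15   -0.0065] wrist [ 0.0024 -0.4744  0.6961]
```

```bash
cat >> u.py <<'E'
P1=[0.4933,0.2408,0.3914,0.008,0.1015,0.3035]
from scipy.optimize import least_squares
def ik(X,zt,q0):
    lo=[-2.72,-1.05,-1.09,-1.99,-1.42]; hi=[2.72,1.87,1.28,2.15,1.44]
    g=lambda q:np.r_[fk(q,P1)[0]-X,.3*(fk(q,P1)[1]-zt)]
    return least_squares(g,q0[:5],bounds=(lo,hi))
def path(W,n=8):
    s,R=st(); z=R.apply([0,0,1]); q=s['joints'][:5]; p=s['tool_pos']
    for w in W:
        for i in range(1,n+1):
            r=ik(p+(np.array(w)-p)*i/n,z,q); 
            if i==n or r.cost>1e-8: print(w,i,'%.1e'%r.cost,r.x,np.abs(r.x-q).max())
            q=r.x
        p=np.array(w)
E
python3 - <<'E'
from u import *
a=viewer.camera('scene')[:,:,::-1]; b=viewer.camera('top')[:,:,::-1]
cv2.imwrite('pics/s5.png',a); cv2.imwrite('pics/t5.png',b)
A=cv2.resize(a[220:310,285:335],None,fx=6,fy=6,interpolation=cv2.INTER_CUBIC)
B=cv2.resize(b[215:270,165:275],None,fx=6,fy=6,interpolation=cv2.INTER_CUBIC)
V=np.zeros((540,800,3),np.uint8); V[:,:300]=A[:540]; V[:330,300:800]=B[:, -500:]; cv2.imwrite('pics/v5.png',V)
path([[.25,.05,.6],[.385,-.03,.3],[.387,.0,.14],[.387,.1,.03]])
E
```

```text
[0.25, 0.05, 0.6] 1 3.7e-05 [ 0.8896 -0.2778  1.0144  2.15    0.5097] 0.7519534373456982
[0.25, 0.05, 0.6] 2 6.5e-04 [ 0.6457 -0.3413  0.8412  2.15    0.6042] 0.24387470555474755
[0.25, 0.05, 0.6] 3 2.0e-03 [ 0.4403 -0.3728  0.6924  2.15    0.6616] 0.2053941399844892
[0.25, 0.05, 0.6] 4 3.6e-03 [ 0.2346 -0.3774  0.5507  2.15    0.7096] 0.20570433650312472
[0.25, 0.05, 0.6] 5 4.9e-03 [ 0.0385 -0.3544  0.4246  2.15    0.7397] 0.1960895042064105
[0.25, 0.05, 0.6] 6 5.5e-03 [-0.1387 -0.3059  0.3231  2.15    0.7474] 0.1772193554244875
[0.25, 0.05, 0.6] 7 5.2e-03 [-0.2909 -0.2372  0.2506  2.15    0.7371] 0.15218658541512473
[0.25, 0.05, 0.6] 8 4.2e-03 [-0.4125 -0.1545  0.2091  2.15    0.717 ] 0.12166698782466723
[0.385, -0.03, 0.3] 1 2.5e-03 [-0.4761 -0.0966  0.1581  2.15    0.7   ] 0.06354278311670641
[0.385, -0.03, 0.3] 2 1.2e-03 [-0.5258 -0.0318  0.1241  2.15    0.6825] 0.06488905535701678
[0.385, -0.03, 0.3] 3 3.1e-04 [-0.5615  0.0401  0.1076  2.15    0.6657] 0.07187548528537435
[0.385, -0.03, 0.3] 4 6.3e-07 [-0.5839  0.1194  0.1083  2.15    0.6504] 0.07930132783604595
[0.385, -0.03, 0.3] 8 2.4e-18 [-0.5765  0.3254 -0.016   1.818   0.6543] 0.07811757566088029
[0.387, 0.0, 0.14] 8 1.7e-24 [-0.5193  0.455  -0.2819  1.3843  0.6851] 0.054416582287793336
[0.387, 0.1, 0.03] 8 6.0e-22 [-0.3102  0.5487 -0.5095  0.8943  0.7797] 0.06633268626241462
```

View pics/v5.png

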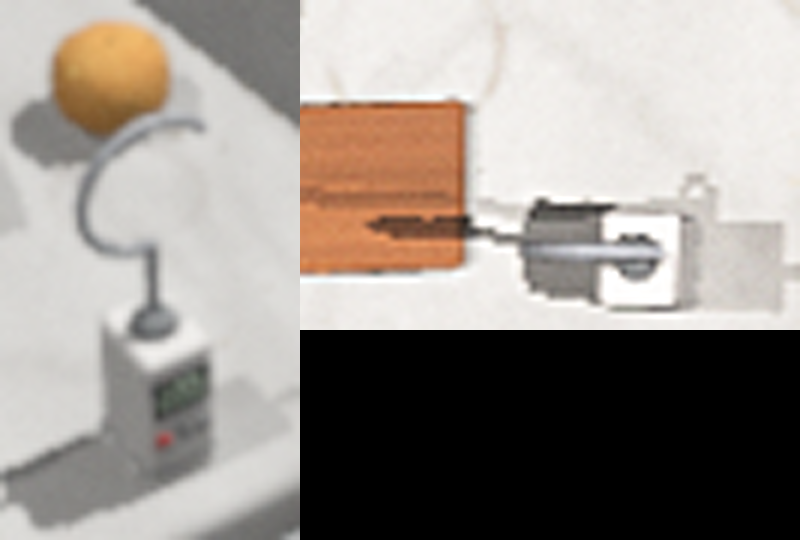

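```bash
python3 - <<'E'
from u import *
t=lambda x,y:((x-140+.5)/6-.5+165,(y+.5)/6-.5+215); s=lambda x,y:((x+.5)/6-.5+285,(y+.5)/6-.5+220)
C=[onz('top',t(*p),.075) for p in[(603,218),(682,213),(681,306),(601,303)]]; print(np.array(C),np.mean(C,0))
print('collar',tri(s(155,322),t(640,256)),'tip',tri(s(203,126),t(662,253)),'left',tri(s(80,195),t(525,246)))
print([onz('scene',s(*p),0) for p in[(150,470),(210,455),(103,440)]])
path([[.05,.40,.6],[.25,.3,.45],[.38,.1,.40],[.385,-.03,.3]])
E
```

```text
[[0.3973 0.1126 0.075 ]
 [0.4002 0.0779 0.075 ]
 [0.3598 0.0763 0.075 ]
 [0.3604 0.1114 0.075 ]] [0.3794 0.0946 0.075 ]
collar (array([0.381 , 0.0953, 0.0756]), np.float64(8.686894719322097e-05)) tip (array([0.3798, 0.0705, 0.1724]), np.float64(0.0003505245672308606)) left (array([0.3819, 0.1273, 0.1613]), np.float64(4.8602257915129154e-05))
[array([0.3725, 0.1052, 0.    ]), array([0.3657, 0.0789, 0.    ]), array([0.399 , 0.1131, 0.    ])]
[0.05, 0.4, 0.6] 8 2.7e-28 [ 1.2283 -0.4873  0.0094  1.2569  0.2916] 0.0946533018173356
[0.25, 0.3, 0.45] 8 8.2e-19 [ 0.2697 -0.2942 -0.2228  1.3992  0.8231] 0.07455837533999166
[0.38, 0.1, 0.4] 8 9.8e-19 [-0.3154  0.1223  0.0095  1.8445  0.7777] 0.055968754124147216
[0.385, -0.03, 0.3] 8 1.6e-22 [-0.5765  0.3254 -0.016   1.818   0.6543] 0.02915674694703496
```

```bash
python3 - <<'E'
from u import *
s,R=st(); p=s['tool_pos']
for w in [[.05,.40,.6],[.25,.3,.45],[.38,.1,.40],[.384,-.02,.28],[.384,.014,.105],[.380,.1035,.025]]:
    w=np.array(w); d=R.inv().apply(w-p); print(w,d,np.linalg.norm(d)/.0417); p=w
go(p,181)
E
```

```text
[0.05 0.4  0.6 ] [ 0.1064 -0.073   0.2555] 6.864480677199002
[0.25 0.3  0.45] [ 0.1815 -0.1982  0.0164] 6.457032142847127
[0.38 0.1  0.4 ] [ 0.1714 -0.1231 -0.122 ] 5.844631945781265
[ 0.384 -0.02   0.28 ] [ 0.1694 -0.0012 -0.011 ] 4.070809625692651
[0.384 0.014 0.105] [ 0.109  -0.0038  0.141 ] 4.2751142370924535
[0.38   0.1035 0.025 ] [ 0.001  -0.0005  0.1201] 2.880319549160736
t 11.2833 pos [-0.0148  0.2758  0.8496] z [-0.0377  0.7504 -0.66  ] y [-0.9992 -0.0375  0.0144] q [ 1.6415 -0.1536  1.2754  2.1499 -0.0155  0.0328] F [ 0.2445  0.8011 -0.418 ]
delta [ 0.7386 -0.3999  0.4001] 0.9303460299211759 yaw 0.0024186466417350783 rows 22.3104563530258
```

send_rows(
  deltas=[
    [[0.015, -0.01, 0.036], 0],
    [[0.03, -0.02, 0.072], 0],
    [[0.045, -0.03, 0.108], 0],
    [[0.06, -0.04, 0.144], 0],
    [[0.075, -0.05, 0.18], 0],
  ],
)

```text
time_s: 11.7
tool_pos: [0.0203, 0.3496, 0.7071]
tool_rot: [-0.28, 0.655, -0.635, -0.299]
wrist_force: [0.3, 0.6, 0.4]
width: 0.0849
gripper_force: 0.0
```

send_rows(
  deltas=[
    [[0.015, -0.01, 0.036], 0],
    [[0.031, -0.023, 0.075], 0],
    [[0.061, -0.056, 0.077], 0],
    [[0.092, -0.089, 0.08], 0],
    [[0.122, -0.122, 0.082], 0],
  ],
)

```text
time_s: 12.12
tool_pos: [0.1138, 0.3473, 0.5784]
tool_rot: [-0.277, 0.657, -0.634, -0.299]
wrist_force: [-0.7, 0.8, -0.5]
width: 0.0854
gripper_force: 0.0
```

```bash
python3 - <<'E'
from u import *
s,R=st(); p=s['tool_pos']
for w in [[.25,.3,.45],[.38,.1,.40],[.384,-.02,.28],[.384,.014,.105],[.380,.1035,.025]]:
    w=np.array(w); d=R.inv().apply(w-p); print(w,d,np.linalg.norm(d)/.0417); p=w
go(p,181)
E
```

```text
[0.25 0.3  0.45] [ 0.1296 -0.1359  0.0451] 4.63055978846915
[0.38 0.1  0.4 ] [ 0.1731 -0.1221 -0.1206] 5.844631945781269
[ 0.384 -0.02   0.28 ] [ 0.1695 -0.0006 -0.0092] 4.070809625692653
[0.384 0.014 0.105] [ 0.1075 -0.0039  0.1421] 4.275114237092454
[0.38   0.1035 0.025 ] [-0.0003 -0.0009  0.1201] 2.8803195491607365
t 12.1167 pos [0.1138 0.3473 0.5784] z [-0.0409  0.7432 -0.6678] y [-0.999  -0.0423  0.0142] q [ 0.7672 -0.4831 -0.0098  1.4146  0.5985 -0.6393] F [-0.7408  0.8302 -0.5251]
delta [ 0.5794 -0.2635  0.1776] 0.6607503808801148 yaw 0.006059345710396791 rows 15.845332874822898
```

send_rows(
  deltas=[
    [[0.026, -0.027, 0.009], 0],
    [[0.052, -0.054, 0.018], 0],
    [[0.078, -0.081, 0.027], 0],
    [[0.104, -0.109, 0.036], 0],
    [[0.13, -0.136, 0.045], 0],
  ],
)

```text
time_s: 12.53
tool_pos: [0.2523, 0.2981, 0.4498]
tool_rot: [-0.278, 0.655, -0.636, -0.297]
wrist_force: [1.1, 1.4, 0.5]
width: 0.0851
gripper_force: 0.0
```

send_rows(
  deltas=[
    [[0.029, -0.02, -0.02], 0],
    [[0.058, -0.041, -0.04], 0],
    [[0.087, -0.061, -0.06], 0],
    [[0.115, -0.082, -0.08], 0],
    [[0.144, -0.102, -0.1], 0],
  ],
)

```text
time_s: 12.95
tool_pos: [0.3598, 0.1304, 0.4088]
tool_rot: [-0.278, 0.656, -0.636, -0.298]
wrist_force: [1.1, 1.8, -0.9]
width: 0.0851
gripper_force: 0.0
```

send_rows(
  deltas=[
    [[0.029, -0.02, -0.02], 0],
    [[0.07, -0.02, -0.023], 0],
    [[0.111, -0.02, -0.025], 0],
    [[0.152, -0.02, -0.028], 0],
    [[0.192, -0.02, -0.03], 0],
  ],
)

```text
time_s: 13.37
tool_pos: [0.3827, -0.0192, 0.2845]
tool_rot: [-0.278, 0.656, -0.636, -0.298]
wrist_force: [0.9, -0.5, 0.9]
width: 0.0854
gripper_force: 0.0
```

```bash
python3 - <<'E'
from u import *
s,R=st(); p=s['tool_pos']
for w in [[.384,.014,.105],[.380,.1035,.025]]:
    w=np.array(w); d=R.inv().apply(w-p); print(w,d,np.linalg.norm(d)/.0417); p=w
go(p,181)
E
```

```text
[0.384 0.014 0.105] [ 0.1113 -0.0051  0.1445] 4.377132174299628
[0.38   0.1035 0.025 ] [-0.0003 -0.0005  0.1201] 2.8803195491607365
t 13.3667 pos [ 0.3827 -0.0192  0.2845] z [-0.0375  0.7431 -0.6682] y [-0.9992 -0.0377  0.0142] q [-0.5557  0.3124 -0.0662  1.7575  0.6579 -2.3555] F [ 0.9301 -0.5075  0.9006]
delta [ 0.111  -0.0056  0.2646] 0.287037645616287 yaw 0.0029638818307184955 rows 6.883396777368992
```

send_rows(
  deltas=[
    [[0.022, -0.001, 0.029], 0],
    [[0.044, -0.002, 0.058], 0],
    [[0.067, -0.003, 0.087], 0],
    [[0.089, -0.004, 0.116], 0],
    [[0.111, -0.005, 0.144], 0],
  ],
)

```text
time_s: 13.78
tool_pos: [0.3838, 0.0157, 0.1054]
tool_rot: [-0.278, 0.656, -0.636, -0.298]
wrist_force: [1.2, -0.3, 0.5]
width: 0.0853
gripper_force: 0.0
```

send_rows(
  deltas=[
    [[0, 0, 0.02], 0],
    [[0, 0, 0.04], 0],
    [[0, 0, 0.06], 0],
    [[0, 0, 0.06], 0],
  ],
)

```text
time_s: 14.12
tool_pos: [0.3792, 0.0623, 0.0653]
tool_rot: [-0.276, 0.656, -0.635, -0.3]
wrist_force: [-0.2, 0.7, 0.9]
width: 0.0852
gripper_force: 0.0
```

```bash
python3 - <<'E'
from u import *
go([.380,.1035,.025],181)
a=viewer.camera('scene')[:,:,::-1]
cv2.imwrite('pics/v6.png',cv2.resize(a[200:340,230:390],(640,560),interpolation=cv2.INTER_CUBIC))
E
```

```text
t 14.1167 pos [0.3792 0.0623 0.0653] z [-0.0429  0.7439 -0.6669] y [-0.999  -0.0408  0.0188] q [-0.3949  0.5004 -0.4538  1.071   0.7344 -2.1755] F [-0.1723  0.7087  0.8749]
delta [ 0.0026 -0.0032  0.0575] 0.05765197787722844 yaw 0.0015292557261623596 rows 1.3825414359047588
```

View pics/v6.png

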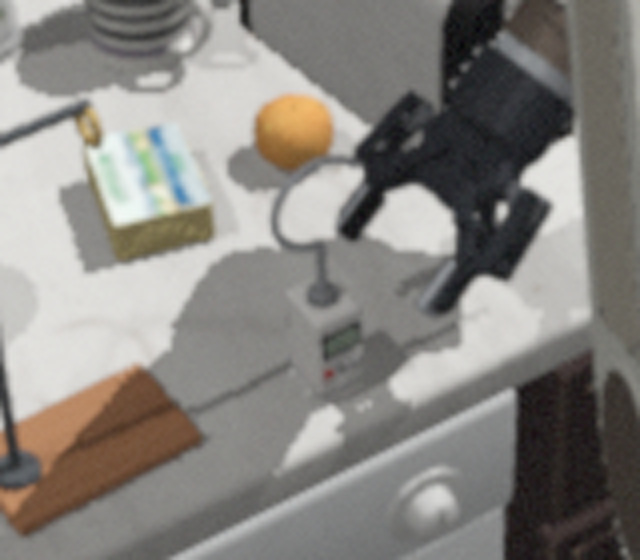

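send_rows(
  deltas=[
    [[0.002, -0.003, 0.02], 0],
    [[0.002, -0.003, 0.04], 0],
    [[0.002, -0.003, 0.0575], 0],
    [[0.002, -0.003, 0.0575], 0],
  ],
)

```text
time_s: 14.5
tool_pos: [0.3815, 0.1025, 0.0267]
tool_rot: [-0.277, 0.656, -0.635, -0.299]
wrist_force: [-0.7, 0.5, 0.7]
width: 0.0851
gripper_force: 0.0
```

send_rows(
  deltas=[
    [[0, 0, 0], 0],
    [[0, 0, 0], 0],
    [[0, 0, 0], 0],
    [[0, 0, 0], 0],
    [[0, 0, 0], 0],
  ],
  fingers=0.0,
  grip_force=80,
)

```text
time_s: 14.92
tool_pos: [0.3834, 0.101, 0.0284]
tool_rot: [-0.279, 0.656, -0.636, -0.297]
wrist_force: [-1.0, -3.2, 4.6]
width: 0.0409
gripper_force: 80.3
```

```bash
python3 - <<'E'
from u import *
s,R=st(); print(s['width'],s['gripper_force'],s['torque'])
p=s['tool_pos']; go(p,181)
for w in [[p[0],p[1]-.01,.14],[.33,-.1,.2],[.1,-.33,.3]]:
    w=np.array(w); d=R.inv().apply(w-p); print(w,d,np.linalg.norm(d)/.0417); p=w
s,R=st();p=s['tool_pos']
path([[p[0],p[1]-.01,.14],[.33,-.1,.2],[.15,-.28,.25],[.02,-.33,.3],[.0,-.4,.3],[0,-.3,.25],[0,-.33,.25]])
E
```

```text
0.04094596380712928 80.26117444038391 [-0.4854  0.0699  0.0798]
t 14.9167 pos [0.3834 0.101  0.0284] z [-0.0352  0.7428 -0.6686] y [-0.9993 -0.0368  0.0117] q [-0.3059  0.5381 -0.5261  0.8739  0.7721 -2.059 ] F [-1.0427 -3.1997  4.6346]
delta [0. 0. 0.] 0.0 yaw 0.00425012109796552 rows 0.03400096878372416
[0.3834 0.091  0.14  ] [-0.0763  0.0017 -0.0821] 2.688009897284775
[ 0.33 -0.1   0.2 ] [ 0.0822  0.0611 -0.1801] 4.967995545100512
[ 0.1  -0.33  0.3 ] [ 0.0758  0.2395 -0.2296] 8.160527351162377
[np.float64(0.383422160621343), np.float64(0.09095439667083167), 0.14] 8 1.2e-24 [-0.3288  0.3494 -0.423   1.1863  0.7637] 0.039297472802114264
[0.33, -0.1, 0.2] 8 4.9e-20 [-0.7625  0.4248 -0.1566  1.6674  0.5384] 0.05100084312797004
[0.15, -0.28, 0.25] 8 2.2e-18 [-1.263   0.5136  0.1045  1.983   0.1927] 0.054740299315518826
[0.02, -0.33, 0.3] 8 3.2e-12 [-1.5156  0.5356  0.2721  2.1457  0.0058] 0.030067311352933945
[0.0, -0.4, 0.3] 1 2.3e-06 [-1.5209  0.549   0.2945  2.15    0.0019] 0.02233925519833091
[0.0, -0.4, 0.3] 2 1.6e-05 [-1.526   0.5597  0.3128  2.15   -0.0019] 0.01830454499826195
[
[... 191 characters left out ...]
0.3] 5 1.3e-04 [-1.5404  0.5909  0.3681  2.15   -0.0129] 0.018508834012691155
[0.0, -0.4, 0.3] 6 1.9e-04 [-1.5449  0.601   0.3867  2.15   -0.0164] 0.018579188961210635
[0.0, -0.4, 0.3] 7 2.7e-04 [-1.5493  0.611   0.4053  2.15   -0.0199] 0.018650581785152665
[0.0, -0.4, 0.3] 8 3.6e-04 [-1.5536  0.6208  0.4241  2.15   -0.0233] 0.01872295481450975
[0, -0.3, 0.25] 1 1.6e-04 [-1.5533  0.6177  0.3998  2.15   -0.0228] 0.0242181483066497
[0, -0.3, 0.25] 2 4.0e-05 [-1.553   0.6147  0.3759  2.15   -0.0222] 0.023909257725357846
[0, -0.3, 0.25] 8 9.5e-23 [-1.5505  0.5077  0.0911  1.9924 -0.0201] 0.04891677036780598
[0, -0.33, 0.25] 8 6.2e-29 [-1.5516  0.565   0.1881  2.0321 -0.0209] 0.012468082601056418
```

```bash
python3 - <<'E'
from u import *
s,R=st(); p=s['tool_pos']; W=[[p[0],p[1]-.01,.14],[.30,-.05,.2],[.15,-.26,.24],[.03,-.33,.28]]
for w in W:
    w=np.array(w); d=R.inv().apply(w-p); print(w,d,np.linalg.norm(d)/.0417); p=w
path(W)
E
```

```text
[0.3834 0.091  0.14  ] [-0.0763  0.0017 -0.0821] 2.688009897284775
[ 0.3  -0.05  0.2 ] [ 0.0483  0.0892 -0.1419] 4.183081812017597
[ 0.15 -0.26  0.24] [ 0.1083  0.1581 -0.1774] 6.262621034628585
[ 0.03 -0.33  0.28] [ 0.0151  0.123  -0.0745] 3.466866257746034
[np.float64(0.383422160621343), np.float64(0.09095439667083167), 0.14] 8 1.2e-24 [-0.3288  0.3494 -0.423   1.1863  0.7637] 0.039297472802114264
[0.3, -0.05, 0.2] 8 2.5e-22 [-0.7253  0.3244 -0.3091  1.5974  0.5615] 0.04883495811074767
[0.15, -0.26, 0.24] 8 4.1e-18 [-1.2511  0.486   0.0311  1.9356  0.2014] 0.06254925685826968
[0.03, -0.33, 0.28] 8 2.3e-21 [-1.4977  0.548   0.2399  2.101   0.0192] 0.03312006266057427
```

send_rows(
  deltas=[
    [[-0.019, 0, -0.02], 0],
    [[-0.038, 0.001, -0.041], 0],
    [[-0.057, 0.001, -0.062], 0],
    [[-0.076, 0.002, -0.082], 0],
  ],
)

```text
time_s: 15.25
tool_pos: [0.382, 0.091, 0.14]
tool_rot: [-0.277, 0.656, -0.636, -0.297]
wrist_force: [0.6, 0.2, -2.7]
width: 0.0408
gripper_force: 81.1
```

send_rows(
  deltas=[
    [[0.01, 0.018, -0.028], 0],
    [[0.019, 0.036, -0.057], 0],
    [[0.029, 0.054, -0.085], 0],
    [[0.039, 0.071, -0.114], 0],
    [[0.048, 0.089, -0.142], 0],
  ],
)

```text
time_s: 15.67
tool_pos: [0.2984, -0.0509, 0.2]
tool_rot: [-0.278, 0.657, -0.635, -0.297]
wrist_force: [1.2, -0.7, -1.8]
width: 0.0404
gripper_force: 81.1
```

send_rows(
  deltas=[
    [[0.015, 0.023, -0.025], 0],
    [[0.031, 0.045, -0.051], 0],
    [[0.046, 0.068, -0.076], 0],
    [[0.062, 0.09, -0.101], 0],
    [[0.077, 0.113, -0.127], 0],
  ],
)

```text
time_s: 16.08
tool_pos: [0.1911, -0.2011, 0.2287]
tool_rot: [-0.278, 0.656, -0.636, -0.297]
wrist_force: [1.1, -1.3, -1.5]
width: 0.0409
gripper_force: 81.2
```

```bash
python3 - <<'E'
from u import *
s,R=st(); print(s['width'],s['gripper_force'])
go([.03,-.33,.28],181)
a=viewer.camera('top')[:,:,::-1]; cv2.imwrite('pics/t7.png',a)
E
```

```text
0.040854346634865556 81.16415977478027
t 16.0833 pos [ 0.1911 -0.2011  0.2287] z [-0.0369  0.7424 -0.6689] y [-0.9992 -0.0378  0.0131] q [-1.1279  0.4209 -0.1021  1.8463  0.2889 -2.8532] F [ 1.1364 -1.2603 -1.5395]
delta [ 0.0456  0.1665 -0.1241] 0.21261621974188866 yaw 0.003869040456135009 rows 5.098710305560879
```

send_rows(
  deltas=[
    [[0.009, 0.029, -0.025], 0],
    [[0.018, 0.059, -0.05], 0],
    [[0.028, 0.088, -0.074], 0],
    [[0.037, 0.118, -0.099], 0],
    [[0.046, 0.147, -0.124], 0],
  ],
)

```text
time_s: 16.55
tool_pos: [0.0492, -0.329, 0.2795]
tool_rot: [-0.278, 0.656, -0.636, -0.297]
wrist_force: [0.6, -0.8, -1.6]
width: 0.0411
gripper_force: 81.6
```

send_rows(
  deltas=[
    [[-0.031, 0, -0.028], 0],
  ],
)

```text
time_s: 16.63
tool_pos: [0.047, -0.3251, 0.3028]
tool_rot: [-0.277, 0.655, -0.638, -0.296]
wrist_force: [0.8, 0.9, -2.3]
width: 0.0408
gripper_force: 81.8
```

send_rows(
  deltas=[
    [[-0.031, 0, -0.028], 0],
  ],
)

```text
time_s: 16.72
tool_pos: [0.0495, -0.3102, 0.3203]
tool_rot: [-0.269, 0.659, -0.642, -0.285]
wrist_force: [0.3, 0.5, -1.0]
width: 0.0411
gripper_force: 81.9
```

send_rows(
  deltas=[
    [[-0.031, 0, -0.028], 0],
  ],
)

```text
time_s: 16.8
tool_pos: [0.0499, -0.2944, 0.3335]
tool_rot: [-0.263, 0.662, -0.644, -0.278]
wrist_force: [0.1, 0.0, -1.0]
width: 0.0411
gripper_force: 81.8
```

send_rows(
  deltas=[
    [[-0.031, 0, -0.028], 0],
  ],
)

```text
time_s: 16.88
tool_pos: [0.05, -0.2799, 0.3449]
tool_rot: [-0.256, 0.665, -0.647, -0.27]
wrist_force: [-0.3, 1.1, -1.5]
width: 0.0407
gripper_force: 81.8
```

```bash
python3 - <<'E'
from u import *
s,R=st(); print(R.inv().apply([0,0,1]),np.degrees(np.arccos(-R.apply([0,0,1])[2])))
go([.03,-.33,.28],181)
E
```

```text
[-0.691   0.0085 -0.7228] 43.71643923003263
t 16.8833 pos [ 0.05   -0.2799  0.3449] z [-0.028   0.6905 -0.7228] y [-0.9995 -0.0316  0.0085] q [-1.4518  0.3665  0.1827  2.1485  0.0542 -3.0725] F [-0.3478  1.1171 -1.4542]
delta [0.0807 0.021  0.0129] 0.0843442452786668 yaw 0.004351201327554621 rows 2.0226437716706664
```

send_rows(
  deltas=[
    [[-0.011, 0, -0.04], 0],
  ],
)

```text
time_s: 16.97
tool_pos: [0.0506, -0.2859, 0.3493]
tool_rot: [-0.248, 0.669, -0.65, -0.261]
wrist_force: [0.7, -1.5, -2.1]
width: 0.0409
gripper_force: 81.8
```

send_rows(
  deltas=[
    [[-0.01, 0, -0.04], 0],
  ],
)

```text
time_s: 17.05
tool_pos: [0.0512, -0.2948, 0.3516]
tool_rot: [-0.241, 0.672, -0.653, -0.252]
wrist_force: [-0.1, 0.2, -1.9]
width: 0.0408
gripper_force: 81.8
```

send_rows(
  deltas=[
    [[-0.009, 0, -0.04], 0],
  ],
)

```text
time_s: 17.13
tool_pos: [0.0516, -0.3031, 0.3545]
tool_rot: [-0.235, 0.674, -0.656, -0.244]
wrist_force: [-0.2, -1.0, -2.2]
width: 0.0409
gripper_force: 81.8
```

send_rows(
  deltas=[
    [[-0.008, 0, -0.04], 0],
  ],
)

```text
time_s: 17.22
tool_pos: [0.052, -0.311, 0.358]
tool_rot: [-0.228, 0.677, -0.659, -0.235]
wrist_force: [0.4, 0.4, -1.9]
width: 0.0407
gripper_force: 81.8
```

send_rows(
  deltas=[
    [[-0.008, 0, -0.04], 0],
  ],
)

```text
time_s: 17.3
tool_pos: [0.0523, -0.3182, 0.3621]
tool_rot: [-0.22, 0.68, -0.662, -0.226]
wrist_force: [0.2, 0.5, -2.6]
width: 0.0404
gripper_force: 81.8
```

send_rows(
  deltas=[
    [[-0.007, 0, -0.041], 0],
  ],
)

```text
time_s: 17.38
tool_pos: [0.0525, -0.3254, 0.3667]
tool_rot: [-0.213, 0.682, -0.665, -0.216]
wrist_force: [0.2, -0.1, -1.7]
width: 0.0411
gripper_force: 81.8
```

send_rows(
  deltas=[
    [[-0.006, 0, -0.041], 0],
  ],
)

```text
time_s: 17.47
tool_pos: [0.0527, -0.3329, 0.3715]
tool_rot: [-0.205, 0.685, -0.668, -0.207]
wrist_force: [-0.6, -0.4, -2.1]
width: 0.0405
gripper_force: 81.8
```

send_rows(
  deltas=[
    [[-0.005, 0, -0.041], 0],
  ],
)

```text
time_s: 17.55
tool_pos: [0.0527, -0.3404, 0.3766]
tool_rot: [-0.197, 0.687, -0.671, -0.197]
wrist_force: [-0.0, 0.1, -2.0]
width: 0.0409
gripper_force: 81.8
```

```bash
python3 - <<'E'
from u import *
s,R=st(); print(R.inv().apply([0,0,1]),np.degrees(np.arccos(-R.apply([0,0,1])[2])))
go([.03,-.33,.28],181)
E
```

```text
[-0.5343 -0.006  -0.8453] 32.295461102735835
t 17.55 pos [ 0.0527 -0.3404  0.3766] z [-0.0065  0.5342 -0.8453] y [-0.9997 -0.0218 -0.006 ] q [-1.4623  0.3483  0.3651  2.1491  0.0514 -3.0714] F [-0.0111  0.1031 -1.9805]
delta [0.0423 0.0231 0.0873] 0.0997581712092995 yaw 0.006858117531662433 rows 2.392282283196631
```

send_rows(
  deltas=[
    [[-0.003, 0, -0.041], 0],
  ],
)

```text
time_s: 17.63
tool_pos: [0.0528, -0.3488, 0.3816]
tool_rot: [-0.188, 0.689, -0.674, -0.187]
wrist_force: [-0.2, -0.2, -2.4]
width: 0.0405
gripper_force: 81.8
```

send_rows(
  deltas=[
    [[-0.002, 0, -0.041], 0],
  ],
)

```text
time_s: 17.72
tool_pos: [0.0527, -0.3574, 0.3866]
tool_rot: [-0.18, 0.692, -0.677, -0.177]
wrist_force: [0.4, 0.0, -2.0]
width: 0.0407
gripper_force: 81.8
```

```bash
cat >> u.py <<'E'
# timer in tool frame, from the grasp
Rg=Ro.from_matrix(np.c_[np.cross([-.9993,-.0368,.0117],[-.0352,.7428,-.6686]),[-.9993,-.0368,.0117],[-.0352,.7428,-.6686]])
pg=np.array([.3834,.101,.0284]); Rt=Ro.from_euler('z',92.1,degrees=True)
G=pg-.0187*np.array([-.0352,.7428,-.6686]); og=np.array([G[0],G[1],0])+Rt.apply([.0084,0,0])
def intool(p): return Rg.inv().apply(og+Rt.apply(np.array(p)/1000)-pg)
TIP,CRN,CEN,ORG=[intool(p) for p in((-24.5,0,173.6),(0,0,185),(0,0,153),(0,0,0))]
RING=np.array([.414,.226,.25]); XS=np.array([np.cos(np.radians(91.2)),np.sin(np.radians(91.2)),0])
def tcp_for(c,side=0.,R=None):  # hook centre at ring+(c_x along xs, c_z) in mm, sideways (world x) side m
    return RING+XS*c[0]/1000+np.array([side,0,c[1]/1000])-R.apply(CEN)
def legs(W):
    s,R=st(); p=s['tool_pos']
    for w in W:
        w=np.array(w); d=R.inv().apply(w-p); print('to',w,'d',d,'rows',np.linalg.norm(d)/.0417); p=w
E
python3 - <<'E'
from u import *
s,R=st(); z=R.apply([0,0,1]); print(R.inv().apply([0,0,1]),np.degrees(np.arccos(-z[2])))
zt=(R*Rg.inv()*Rt).apply([0,0,1]); print('timer z',zt,np.arccos(zt[2]), 'x',(R*Rg.inv()*Rt).apply([1,0,0]))
e=tcp_for((30,-29),-.09,R); print('entry tcp',e)
W=[[.15,-.26,.3],[.26,-.08,.25],e]
legs(W); path(W+[tcp_for((30,-29),0,R),tcp_for((-10,-31),0,R)])
E
```

```text
[-0.4883 -0.0101 -0.8726] 29.238268220715906
timer z [-0.0275  0.3219  0.9464] 0.32892311553879705 x [-0.0148  0.9465 -0.3223]
entry tcp [0.3266 0.2211 0.1013]
to [ 0.15 -0.26  0.3 ] d [-0.0405 -0.0983  0.1231] rows 3.9002472529230463
to [ 0.26 -0.08  0.25] d [-0.1302 -0.1129  0.1315] rows 5.198916879779089
to [0.3266 0.2211 0.1013] d [-0.1886 -0.0709  0.2768] rows 8.20978756656469
[0.15, -0.26, 0.3] 8 8.0e-24 [-1.2183  0.1979 -0.0017  1.855   0.1689] 0.043044638770773885
[0.26, -0.08, 0.25] 8 3.4e-21 [-0.7201  0.0202 -0.3224  1.5822  0.3756] 0.07396994775063848
[0.3266 0.2211 0.1013] 8 2.8e-18 [ 0.2194  0.0716 -0.6957  0.683   0.4971] 0.12076235163695759
[0.4166 0.2211 0.1013] 8 1.6e-23 [ 0.1731  0.2352 -0.4891  0.7511  0.5021] 0.027049756770103794
[0.4174 0.1811 0.0993] 8 2.4e-17 [ 0.0785  0.2395 -0.4886  0.7995  0.5086] 0.011908148976412139
```

send_rows(
  deltas=[
    [[-0.01, -0.025, 0.031], 0],
    [[-0.02, -0.049, 0.062], 0],
    [[-0.03, -0.074, 0.092], 0],
    [[-0.04, -0.098, 0.123], 0],
  ],
)

```text
time_s: 18.05
tool_pos: [0.1507, -0.259, 0.2989]
tool_rot: [-0.181, 0.691, -0.677, -0.177]
wrist_force: [0.8, -1.3, -2.6]
width: 0.0409
gripper_force: 81.8
```

send_rows(
  deltas=[
    [[-0.022, -0.019, 0.022], 0],
    [[-0.046, -0.04, 0.046], 0],
    [[-0.07, -0.06, 0.07], 0],
    [[-0.094, -0.081, 0.094], 0],
    [[-0.117, -0.101, 0.118], 0],
  ],
)

```text
time_s: 18.47
tool_pos: [0.2488, -0.0964, 0.2551]
tool_rot: [-0.181, 0.691, -0.677, -0.177]
wrist_force: [1.4, -0.6, -2.2]
width: 0.041
gripper_force: 81.7
```

send_rows(
  deltas=[
    [[-0.013, -0.012, 0.013], 0],
    [[-0.034, -0.02, 0.044], 0],
    [[-0.055, -0.028, 0.075], 0],
    [[-0.076, -0.035, 0.106], 0],
    [[-0.097, -0.043, 0.137], 0],
  ],
)

```text
time_s: 18.88
tool_pos: [0.2891, 0.056, 0.1835]
tool_rot: [-0.181, 0.691, -0.677, -0.177]
wrist_force: [1.2, 0.8, -2.2]
width: 0.0412
gripper_force: 82.0
```

```bash
python3 - <<'E'
from u import *
s,R=st(); go(tcp_for((30,-29),-.09,R),181)
E
```

```text
t 18.8833 pos [0.2891 0.056  0.1835] z [ 0.0004  0.4897 -0.8719] y [-0.9998 -0.0189 -0.011 ] q [-0.3101 -0.0491 -0.5627  1.2266  0.4852 -1.9447] F [ 1.248   0.8259 -2.1913]
delta [-0.103  -0.0397  0.1527] 0.18838065197120862 yaw 0.006648733839672349 rows 4.517521630005003
```

send_rows(
  deltas=[
    [[-0.021, -0.008, 0.031], 0],
    [[-0.041, -0.016, 0.061], 0],
    [[-0.062, -0.024, 0.092], 0],
    [[-0.082, -0.032, 0.122], 0],
    [[-0.103, -0.04, 0.153], 0],
  ],
)

```text
time_s: 19.3
tool_pos: [0.3269, 0.222, 0.1013]
tool_rot: [-0.181, 0.692, -0.676, -0.177]
wrist_force: [1.4, -1.6, -2.5]
width: 0.0407
gripper_force: 81.9
```

```bash
python3 - <<'E'
from u import *
s,R=st(); p=s['tool_pos']; go(tcp_for((30,-29),0,R),181)
a=viewer.camera('scene')[:,:,::-1]; b=viewer.camera('top')[:,:,::-1]
cv2.imwrite('pics/s8.png',a); cv2.imwrite('pics/t8.png',b)
for n in('scene','top'):
    print(n,[proj(n,p+R.apply(x)) for x in(TIP,CRN,CEN)],'ring',proj(n,RING))
A=cv2.resize(a[210:330,200:300],(500,600),interpolation=cv2.INTER_CUBIC)
B=cv2.resize(b[215:290,160:235],(300,300),interpolation=cv2.INTER_CUBIC)
V=np.zeros((600,800,3),np.uint8); V[:,:500]=A; V[:300,500:]=B; cv2.imwrite('pics/v8.png',V)
E
```

```text
t 19.3 pos [0.3269 0.222  0.1013] z [ 0.0007  0.49   -0.8717] y [-0.9997 -0.0195 -0.0118] q [ 0.2206  0.0718 -0.6966  0.6792  0.4984 -1.3414] F [ 1.3801 -1.5633 -2.4572]
delta [ 0.0026 -0.0898 -0.0003] 0.08983042841670466 yaw 0.007513321181065624 rows 2.1542069164677375
scene [array([264.1343, 255.7354]), array([252.6761, 259.5871]), array([258.1386, 268.1404])] ring [251.1774 230.4417]
top [array([165.3741, 280.8069]), array([152.1583, 280.9286]), array([162.6643, 280.1113])] ring [175.4607 238.3833]
```

View pics/v8.png

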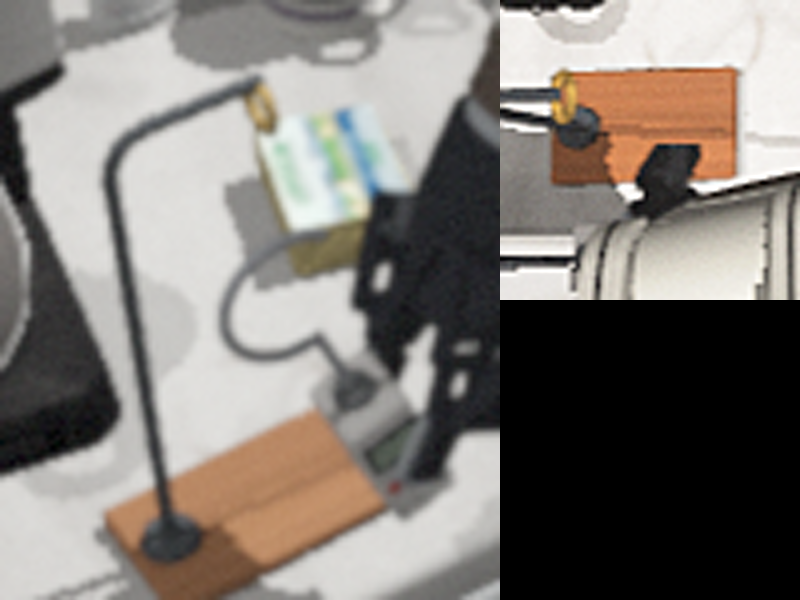

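```bash
python3 - <<'E'
from u import *
print('ring',tri((252.0,231.0),(175.7,238.9)),proj('scene',[.414,.226,.25]))
im=cv2.imread('pics/s8.png'); h=cv2.cvtColor(im,cv2.COLOR_BGR2HSV)
# brass centroid in scene near ring
m=cv2.inRange(h[224:238,245:258],(12,70,60),(32,255,255)); ys,xs=np.nonzero(m); print('brass scene',len(xs),xs.min()+245,xs.max()+245,ys.min()+224,ys.max()+224,xs.mean()+245,ys.mean()+224)
s,R=st(); p=np.array([.3269,.222,.1013])
pts=[]
for th in range(-90,141,5):
    t=np.radians(th); pts.append(proj('scene',p+R.apply(intool((32*np.cos(t),0,153+32*np.sin(t))))))
pts=np.array(pts); v=(pts-[200,210]+.5)*5-.5
for i in range(0,len(v),4): print(-90+5*i,v[i])
print('left',v[v[:,0].argmin()],'bottom',v[v[:,1].argmax()],'top',v[-10:].round())
E
```

```text
ring (array([0.4126, 0.2252, 0.2492]), np.float64(0.0010175836167470613)) [251.1774 230.4417]
brass scene 33 249 254 227 235 251.87878787878788 231.1818181818182
-90 [319.0224 333.5886]
-70 [297.0278 346.5608]
-50 [274.33   353.2239]
-30 [253.5645 352.6927]
-10 [237.2471 344.8778]
10 [227.4687 330.5654]
30 [225.589  311.3972]
50 [231.987  289.7152]
70 [245.9402 268.2681]
90 [265.6857 249.8158]
110 [288.6713 236.7117]
130 [311.9473 230.5564]
left [225.2793 316.5261] bottom [263.5422 353.8832] top [[271. 246.]
 [277. 242.]
 [283. 239.]
 [289. 237.]
 [295. 234.]
 [300. 233.]
 [306. 231.]
 [312. 231.]
 [317. 230.]
 [323. 230.]]
```

```bash
sed -i 's/^RING=.*; XS/RING=np.array([.413,.2253,.25]); XS/' u.py; python3 - <<'E'
from u import *
s,R=st(); legs([tcp_for(c,0,R) for c in((30,-29),(16.5,-29),(8,-30.5),(0,-31.5),(-10,-31))])
print(s['tool_pos'])
E
```

```text
to [0.4158 0.2207 0.1012] d [ 0.0049 -0.0903 -0.003 ] rows 2.170291157987351
to [0.4161 0.2072 0.1012] d [ 0.0118  0.0001 -0.0066] rows 0.32374100719424487
to [0.4163 0.1987 0.0997] d [ 0.0081  0.0001 -0.0029] rows 0.2069865287965474
to [0.4164 0.1907 0.0987] d [ 0.0075  0.0001 -0.0031] rows 0.19333951434768695
to [0.4166 0.1807 0.0992] d [ 0.0085  0.0001 -0.0053] rows 0.2401077265527674
[0.3254 0.2239 0.1002]
```

send_rows(
  deltas=[
    [[0.001, -0.02, -0.001], 0],
    [[0.002, -0.042, -0.002], 0],
    [[0.004, -0.065, -0.003], 0],
    [[0.005, -0.085, -0.003], 0],
    [[0.005, -0.09, -0.003], 0],
  ],
)

```text
time_s: 19.82
tool_pos: [0.4208, 0.2157, 0.1033]
tool_rot: [-0.182, 0.691, -0.677, -0.176]
wrist_force: [0.4, 0.4, -2.0]
width: 0.0406
gripper_force: 82.2
```

send_rows(
  deltas=[
    [[0, 0, 0], 0],
    [[0, 0, 0], 0],
  ],
)

```text
time_s: 19.98
tool_pos: [0.4157, 0.2157, 0.1021]
tool_rot: [-0.18, 0.691, -0.677, -0.178]
wrist_force: [-0.1, 0.4, -2.1]
width: 0.0408
gripper_force: 82.2
```

```bash
python3 - <<'E'
from u import *
s,R=st(); print(s['tool_pos'],s['wrist_force'],R.apply([0,0,1]))
a=viewer.camera('scene')[:,:,::-1]; cv2.imwrite('pics/s9.png',a)
s,R=st(); print(s['tool_pos'])
print((s['tool_pos']+R.apply(CEN)-RING)@XS,(s['tool_pos']+R.apply(CEN)-RING))
legs([tcp_for(c,0,R) for c in((30,-29),(16.5,-29),(8,-30.5),(0,-31.5),(-10,-31))])
E
```

```text
[0.4157 0.2157 0.1021] [-0.0897  0.4335 -2.0784] [-0.0021  0.4899 -0.8718]
[0.415  0.2158 0.102 ]
0.02516508011161019 [-0.0008  0.0252 -0.0282]
to [0.4153 0.2206 0.1012] d [-0.0038 -0.0003  0.003 ] rows 0.11759517384984437
to [0.4155 0.2071 0.1012] d [ 0.0118 -0.     -0.0066] rows 0.3237410071942448
to [0.4157 0.1986 0.0997] d [ 0.0081 -0.     -0.0029] rows 0.20698652879654736
to [0.4159 0.1906 0.0987] d [ 0.0075 -0.     -0.003 ] rows 0.19333951434768692
to [0.4161 0.1806 0.0992] d [ 0.0085 -0.     -0.0053] rows 0.24010772655276805
```

send_rows(
  deltas=[
    [[0.004, 0, -0.002], 0],
    [[0.008, 0, -0.0036], 0],
    [[0.012, 0, -0.005], 0],
    [[0.016, 0, -0.0065], 0],
    [[0.016, 0, -0.0065], 0],
  ],
)

```text
time_s: 20.45
tool_pos: [0.4166, 0.1983, 0.1]
tool_rot: [-0.181, 0.691, -0.677, -0.178]
wrist_force: [-0.0, 0.0, -1.9]
width: 0.0408
gripper_force: 82.2
```

```bash
python3 - <<'E'
from u import *
s,R=st(); print(s['tool_pos'],s['wrist_force'],s['torque'],R.apply([0,0,1]))
print((s['tool_pos']+R.apply(CEN)-RING)@XS,(s['tool_pos']+R.apply(CEN)-RING))
legs([tcp_for(c,0,R) for c in((8,-30.5),(0,-31.5),(-10,-31))])
E
```

```text
[0.4166 0.1983 0.1   ] [-0.0243  0.0347 -1.8786] [-0.6681  0.0285 -0.0074] [-0.0007  0.4901 -0.8717]
0.007645744709481315 [ 0.0005  0.0077 -0.0302]
to [0.4159 0.1986 0.0997] d [-0.0002  0.0007  0.0004] rows 0.019460985425369372
to [0.4161 0.1906 0.0987] d [ 0.0075 -0.     -0.003 ] rows 0.193339514347687
to [0.4163 0.1806 0.0992] d [ 0.0085 -0.     -0.0053] rows 0.24010772655276746
```

No contact so far. I'll continue to the crown.

send_rows(
  deltas=[
    [[0.004, 0, -0.0015], 0],
    [[0.0075, 0, -0.003], 0],
    [[0.012, 0, -0.0055], 0],
    [[0.016, 0, -0.008], 0],
    [[0.016, 0, -0.008], 0],
  ],
)

```text
time_s: 20.87
tool_pos: [0.4174, 0.1805, 0.0992]
tool_rot: [-0.181, 0.691, -0.677, -0.177]
wrist_force: [-0.4, 0.0, -2.4]
width: 0.0406
gripper_force: 82.2
```

```bash
python3 - <<'E'
from u import *
s,R=st(); p=s['tool_pos']; print(p,s['wrist_force'],s['torque'])
print((p+R.apply(CEN)-RING),'tip',(p+R.apply(TIP)-RING)@XS,'crown',p+R.apply(CRN)-RING)
a=viewer.camera('scene')[:,:,::-1]; cv2.imwrite('pics/s10.png',a)
cv2.imwrite('pics/v10.png',cv2.resize(a[205:305,205:305],(600,600),interpolation=cv2.INTER_CUBIC))
E
```

```text
[0.4174 0.1805 0.0992] [-0.3686  0.0264 -2.3828] [-0.6771  0.0158 -0.0252]
[ 0.0013 -0.0102 -0.031 ] tip -0.02681563228041448 crown [ 0.0004  0.0001 -0.0007]
```

View pics/v10.png

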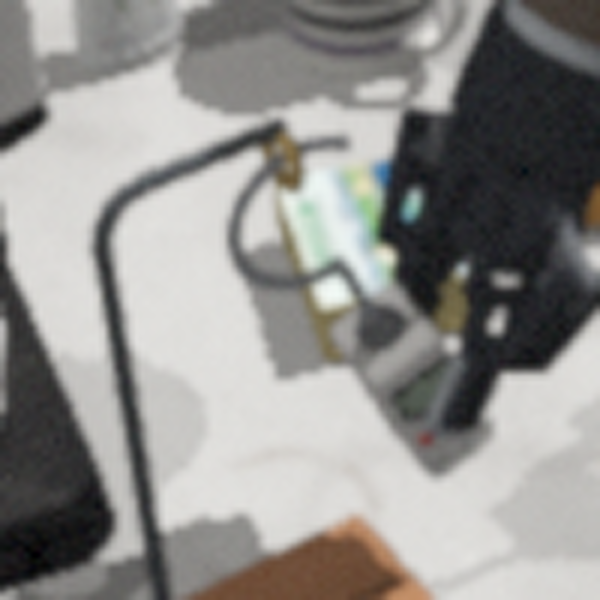

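send_rows(
  deltas=[
    [[0.0015, 0, 0.0025], 0],
    [[0.0025, 0, 0.0045], 0],
    [[0.0025, 0, 0.0045], 0],
  ],
)

```text
time_s: 21.17
tool_pos: [0.4171, 0.1815, 0.0938]
tool_rot: [-0.181, 0.691, -0.676, -0.178]
wrist_force: [-0.0, -0.3, -2.3]
width: 0.041
gripper_force: 82.4
```

```bash
python3 - <<'E'
from u import *
s,R=st(); p=s['tool_pos']; print(p,s['wrist_force'],s['torque'])
print('tip',(p+R.apply(TIP)-RING)@XS,'crown',p+R.apply(CRN)-RING)
E
```

```text
[0.4171 0.1815 0.0938] [-0.0475 -0.3472 -2.2986] [-0.5793 -0.0071 -0.0169]
tip -0.025861805339534635 crown [ 0.0001  0.001  -0.0061]
```

send_rows(
  deltas=[
    [[0.001, 0, 0.0018], 0],
    [[0.001, 0, 0.0018], 0],
  ],
)

```text
time_s: 21.33
tool_pos: [0.4177, 0.1825, 0.0931]
tool_rot: [-0.183, 0.692, -0.676, -0.178]
wrist_force: [-2.1, -0.1, 5.5]
width: 0.0409
gripper_force: 83.3
```

send_rows(
  deltas=[
    [[0, 0, 0], 0],
    [[0, 0, 0], 0],
    [[0, 0, 0], 0],
    [[0, 0, 0], 0],
    [[0, 0, 0], 0],
  ],
  fingers=0.085,
)

```text
time_s: 21.75
tool_pos: [0.4172, 0.1813, 0.092]
tool_rot: [-0.181, 0.691, -0.676, -0.178]
wrist_force: [-0.6, -0.3, -0.1]
width: 0.0851
gripper_force: 0.0
```

```bash
python3 - <<'E'
from u import *
s,R=st(); print(s['tool_pos'],s['wrist_force'],s['width'])
a=viewer.camera('scene')[:,:,::-1]; cv2.imwrite('pics/s11.png',a)
def white(n):
    im=cv2.imread(n); h=cv2.cvtColor(im,cv2.COLOR_BGR2HSV); return h
# red button of the timer as tracker
h=cv2.cvtColor(a,cv2.COLOR_BGR2HSV)[230:330,220:310]; m=cv2.inRange(h,(0,120,80),(6,255,255))|cv2.inRange(h,(170,120,80),(180,255,255))
ys,xs=np.nonzero(m); print(len(xs),xs.mean()+220 if len(xs) else 0,ys.mean()+230 if len(xs) else 0)
o=RING+np.array([0,0,-.006-.185]); print('hang origin px',proj('scene',o),proj('scene',o+[-.021,0,.02]))
E
```

```text
[0.4172 0.1813 0.092 ] [-0.594  -0.3328 -0.0775] 0.08512520979804743
1 244.0 294.0
hang origin px [258.909  290.8064] [262.1234 290.1824]
```

send_rows(
  deltas=[
    [[0, 0, 0], 0],
    [[0, 0, 0], 0],
    [[0, 0, 0], 0],
    [[0, 0, 0], 0],
    [[0, 0, 0], 0],
  ],
)

```text
time_s: 22.22
tool_pos: [0.4173, 0.1813, 0.0921]
tool_rot: [-0.181, 0.691, -0.676, -0.178]
wrist_force: [0.1, -0.2, -0.0]
width: 0.0849
gripper_force: 0.0
```

```bash
cat > trk.py <<'E'
from u import *
for i in range(8):
    a=viewer.camera('scene')[:,:,::-1]
    h=cv2.cvtColor(a,cv2.COLOR_BGR2HSV)[230:330,220:310]; m=cv2.inRange(h,(0,70,60),(8,255,255))|cv2.inRange(h,(165,70,60),(180,255,255))
    ys,xs=np.nonzero(m); print(len(xs),xs.mean()+220 if len(xs) else 0,ys.mean()+230 if len(xs) else 0, bot.state()['wrist_force'])
cv2.imwrite('pics/s12.png',a)
E
python3 trk.py
```

```text
6 264.6666666666667 287.1666666666667 [ 0.479  -0.4467  1.001 ]
6 254.5 294.6666666666667 [-0.7043  0.1724  0.7077]
2 258.0 289.5 [-0.771  -0.0879  0.1681]
7 255.71428571428572 289.14285714285717 [-0.0135  0.6452  0.1768]
8 254.75 295.375 [ 0.4884 -0.6814 -0.2506]
9 239.11111111111111 306.22222222222223 [-0.4428  0.301  -0.8828]
9 237.88888888888889 305.44444444444446 [ 0.1353 -0.0496 -0.6163]
6 240.0 304.0 [ 0.2089  0.0249 -0.3443]
```

send_rows(
  deltas=[
    [[0, 0, 0], 0],
    [[0, 0, 0], 0],
    [[0, 0, 0], 0],
    [[0, 0, 0], 0],
    [[0, 0, 0], 0],
  ],
)

```text
time_s: 23.03
tool_pos: [0.4173, 0.1813, 0.0921]
tool_rot: [-0.181, 0.691, -0.676, -0.178]
wrist_force: [1.0, 0.2, 0.8]
width: 0.0851
gripper_force: 0.0
```

send_rows(
  deltas=[
    [[0, 0, 0], 0],
    [[0, 0, 0], 0],
    [[0, 0, 0], 0],
    [[0, 0, 0], 0],
    [[0, 0, 0], 0],
  ],
)

```text
time_s: 23.45
tool_pos: [0.4173, 0.1813, 0.092]
tool_rot: [-0.181, 0.691, -0.676, -0.178]
wrist_force: [-0.6, -0.5, 0.9]
width: 0.0849
gripper_force: 0.0
```

send_rows(
  deltas=[
    [[0, 0, 0], 0],
    [[0, 0, 0], 0],
    [[0, 0, 0], 0],
    [[0, 0, 0], 0],
    [[0, 0, 0], 0],
  ],
)

```text
time_s: 23.87
tool_pos: [0.4173, 0.1813, 0.0921]
tool_rot: [-0.181, 0.691, -0.676, -0.178]
wrist_force: [-1.0, -0.6, -0.4]
width: 0.085
gripper_force: 0.0
```

send_rows(
  deltas=[
    [[0, 0, 0], 0],
    [[0, 0, 0], 0],
    [[0, 0, 0], 0],
    [[0, 0, 0], 0],
    [[0, 0, 0], 0],
  ],
)

```text
time_s: 24.28
tool_pos: [0.4173, 0.1813, 0.0921]
tool_rot: [-0.181, 0.691, -0.676, -0.178]
wrist_force: [0.7, -0.9, -0.1]
width: 0.0851
gripper_force: 0.0
```

```bash
cat > trk.py <<'E'
from u import *
import sys
F=[]
for i in range(int(sys.argv[1])):
    a=viewer.camera('scene')[:,:,::-1]; F.append(a.astype(int)[215:315,225:300])
    h=cv2.cvtColor(a,cv2.COLOR_BGR2HSV); m=np.zeros((400,640),np.uint8)
    k=cv2.inRange(h,(0,90,60),(7,255,255))|cv2.inRange(h,(168,70,60),(180,255,255)); m[275:300,246:280]=k[275:300,246:280]
    ys,xs=np.nonzero(m); print(len(xs),np.round([xs.mean(),ys.mean()],1) if len(xs) else '', 'diff',np.abs(F[-1]-F[0]).mean() )
cv2.imwrite('pics/s12.png',a)
E
python3 trk.py 9
```

```text
1 [269. 284.] diff 0.0
2 [272.  282.5] diff 5.407822222222222
1 [273. 282.] diff 6.474933333333333
2 [271.  282.5] diff 5.027244444444444
2 [268.  284.5] diff 2.6942666666666666
2 [263.5 287. ] diff 7.842666666666666
2 [258.  289.5] diff 13.206222222222221
2 [253.  291.5] diff 16.337422222222223
3 [248.7 292.7] diff 17.60062222222222
```

send_rows(
  deltas=[
    [[0, 0, 0], 0],
    [[0, 0, 0], 0],
    [[0, 0, 0], 0],
    [[0, 0, 0], 0],
    [[0, 0, 0], 0],
  ],
  fingers=0.043,
  grip_force=20,
)

```text
time_s: 25.15
tool_pos: [0.4173, 0.1813, 0.092]
tool_rot: [-0.181, 0.691, -0.676, -0.178]
wrist_force: [0.3, 0.4, -0.0]
width: 0.043
gripper_force: 0.0
```

send_rows(
  deltas=[
    [[0, 0, 0], 0],
    [[0, 0, 0], 0],
    [[0, 0, 0], 0],
    [[0, 0, 0], 0],
    [[0, 0, 0], 0],
  ],
)

```text
time_s: 25.57
tool_pos: [0.4173, 0.1813, 0.0921]
tool_rot: [-0.181, 0.691, -0.676, -0.178]
wrist_force: [-0.5, -0.5, 1.0]
width: 0.0431
gripper_force: 0.0
```

```bash
python3 trk.py 14; python3 -c "
from u import *
s=bot.state();print(s['time_s'],s['width'],s['gripper_force'],s['wrist_force'])"
```

```text
2 [252.5 292. ] diff 0.0
1 [255. 291.] diff 4.885022222222222
2 [257.  289.5] diff 7.449066666666667
2 [258.5 287. ] diff 9.327244444444444
2 [259.  285.5] diff 10.383777777777778
1 [259. 284.] diff 10.6192
2 [258.  283.5] diff 10.027866666666666
2 [256.5 284. ] diff 8.903955555555555
1 [255. 285.] diff 7.265022222222222
1 [253. 287.] diff 5.552577777777778
2 [251.5 289. ] diff 5.2953777777777775
2 [250.  290.5] diff 5.2885333333333335
2 [249.5 292. ] diff 4.9700444444444445
3 [250.3 292.7] diff 4.373377777777778
26.2667 0.042875747775458745 0.0 [-0.4224  0.2806  0.6368]
```

send_rows(
  deltas=[
    [[0, 0, 0], 0],
    [[0, 0, 0], 0],
    [[0, 0, 0], 0],
    [[0, 0, 0], 0],
    [[0, 0, 0], 0],
  ],
  fingers=0.0422,
)

```text
time_s: 26.68
tool_pos: [0.4173, 0.1813, 0.0921]
tool_rot: [-0.181, 0.691, -0.676, -0.178]
wrist_force: [0.0, 0.1, 0.7]
width: 0.0422
gripper_force: 0.0
```

send_rows(
  deltas=[
    [[0, 0, 0], 0],
    [[0, 0, 0], 0],
    [[0, 0, 0], 0],
    [[0, 0, 0], 0],
    [[0, 0, 0], 0],
  ],
)

```text
time_s: 27.1
tool_pos: [0.4173, 0.1813, 0.092]
tool_rot: [-0.181, 0.691, -0.676, -0.178]
wrist_force: [-0.1, -0.6, 0.7]
width: 0.0425
gripper_force: 0.0
```

```bash
python3 trk.py 14; python3 -c "
from u import *
s=bot.state();print(s['time_s'],s['width'],s['gripper_force'],s['wrist_force'])"
```

```text
3 [253.7 291.3] diff 0.0
2 [254.5 290. ] diff 3.7546666666666666
2 [255.5 288. ] diff 5.6363111111111115
2 [256.5 286.5] diff 6.843822222222222
1 [257. 285.] diff 7.529244444444444
2 [257.  284.5] diff 7.7360444444444445
1 [256. 284.] diff 7.390977777777778
2 [255.5 285. ] diff 6.488177777777778
2 [254.5 287. ] diff 5.236177777777778
2 [253.5 288. ] diff 3.9379555555555554
2 [252.5 290. ] diff 3.421022222222222
1 [252. 291.] diff 3.3175555555555554
1 [252. 292.] diff 3.803733333333333
1 [252. 292.] diff 3.8657333333333335
27.8 0.042416974425890014 0.0 [-0.8067 -0.8507  0.4139]
```

send_rows(
  deltas=[
    [[0.017, 0, -0.01], 0],
    [[0.035, 0, -0.02], 0],
    [[0.052, 0, -0.029], 0],
    [[0.07, 0, -0.039], 0],
    [[0.087, 0, -0.049], 0],
  ],
)

```text
time_s: 28.22
tool_pos: [0.4191, 0.0806, 0.0921]
tool_rot: [-0.181, 0.692, -0.676, -0.178]
wrist_force: [0.4, 0.4, 0.2]
width: 0.0424
gripper_force: 0.0
```

send_rows(
  deltas=[
    [[0, 0, 0], 0],
    [[0, 0, 0], 0],
    [[0, 0, 0], 0],
    [[0, 0, 0], 0],
    [[0, 0, 0], 0],
  ],
)

```text
time_s: 28.63
tool_pos: [0.419, 0.0823, 0.0921]
tool_rot: [-0.181, 0.692, -0.676, -0.178]
wrist_force: [0.5, -0.0, -1.2]
width: 0.0423
gripper_force: 0.0
```

send_rows(
  deltas=[
    [[0, 0, 0], 0],
    [[0, 0, 0], 0],
    [[0, 0, 0], 0],
    [[0, 0, 0], 0],
    [[0, 0, 0], 0],
  ],
)

```text
time_s: 29.05
tool_pos: [0.4192, 0.0816, 0.0921]
tool_rot: [-0.181, 0.692, -0.676, -0.178]
wrist_force: [0.8, 0.6, 0.3]
width: 0.042
gripper_force: 0.0
```

send_rows(
  deltas=[
    [[0, 0, 0], 0],
    [[0, 0, 0], 0],
    [[0, 0, 0], 0],
    [[0, 0, 0], 0],
    [[0, 0, 0], 0],
  ],
)

```text
time_s: 29.47
tool_pos: [0.4192, 0.0814, 0.0921]
tool_rot: [-0.181, 0.691, -0.676, -0.178]
wrist_force: [-0.4, 0.1, -0.1]
width: 0.0423
gripper_force: 0.0
```

send_rows(
  deltas=[
    [[0, 0, 0], 0],
    [[0, 0, 0], 0],
    [[0, 0, 0], 0],
    [[0, 0, 0], 0],
    [[0, 0, 0], 0],
  ],
)

```text
time_s: 29.88
tool_pos: [0.4192, 0.0815, 0.0921]
tool_rot: [-0.181, 0.691, -0.676, -0.178]
wrist_force: [-1.1, 0.2, -0.2]
width: 0.042
gripper_force: 0.0
```

send_rows(
  deltas=[
    [[0, 0, 0], 0],
    [[0, 0, 0], 0],
    [[0, 0, 0], 0],
    [[0, 0, 0], 0],
    [[0, 0, 0], 0],
  ],
)

```text
time_s: 30.3
tool_pos: [0.4192, 0.0815, 0.0921]
tool_rot: [-0.181, 0.691, -0.676, -0.178]
wrist_force: [0.3, 0.3, -0.4]
width: 0.0424
gripper_force: 0.0
```

```bash
python3 trk.py 14; python3 -c "
from u import *
s=bot.state();print(s['time_s'],s['width'],s['gripper_force'],s['wrist_force'])"
```

```text
1 [255. 287.] diff 0.0
4 [255.5 286.5] diff 1.839288888888889
2 [255.5 287. ] diff 1.9874666666666667
2 [255.5 287. ] diff 1.9241333333333333
4 [255.5 287.5] diff 2.0432888888888887
1 [255. 288.] diff 2.3558222222222223
2 [254.5 289. ] diff 3.0627555555555555
2 [253.5 290. ] diff 3.737111111111111
2 [253.5 290. ] diff 4.327466666666667
3 [252.7 290.3] diff 4.569466666666667
2 [252.5 290. ] diff 4.577333333333334
3 [252.7 289.7] diff 4.329422222222222
2 [253.5 289. ] diff 3.8638222222222223
4 [253.5 288.5] diff 3.172222222222222
31.0 0.04190518875785083 0.0 [-0.1829 -0.0092 -0.4079]
```

send_rows(
  deltas=[
    [[0, 0, 0], 0],
    [[0, 0, 0], 0],
    [[0, 0, 0], 0],
    [[0, 0, 0], 0],
    [[0, 0, 0], 0],
  ],
)

```text
time_s: 31.42
tool_pos: [0.4193, 0.0815, 0.0921]
tool_rot: [-0.181, 0.691, -0.676, -0.178]
wrist_force: [-0.7, 1.0, -0.6]
width: 0.0419
gripper_force: 0.0
```

send_rows(
  deltas=[
    [[0, 0, 0], 0],
    [[0, 0, 0], 0],
    [[0, 0, 0], 0],
    [[0, 0, 0], 0],
    [[0, 0, 0], 0],
  ],
)

```text
time_s: 31.83
tool_pos: [0.4192, 0.0815, 0.0921]
tool_rot: [-0.181, 0.691, -0.676, -0.178]
wrist_force: [0.3, -0.4, -0.5]
width: 0.0422
gripper_force: 0.0
```

send_rows(
  deltas=[
    [[0, 0, 0], 0],
    [[0, 0, 0], 0],
    [[0, 0, 0], 0],
    [[0, 0, 0], 0],
    [[0, 0, 0], 0],
  ],
)

```text
time_s: 32.25
tool_pos: [0.4192, 0.0815, 0.0921]
tool_rot: [-0.181, 0.691, -0.676, -0.178]
wrist_force: [-0.4, -0.4, 0.1]
width: 0.0421
gripper_force: 0.0
```

send_rows(
  deltas=[
    [[0, 0, 0], 0],
    [[0, 0, 0], 0],
    [[0, 0, 0], 0],
    [[0, 0, 0], 0],
    [[0, 0, 0], 0],
  ],
)

```text
time_s: 32.67
tool_pos: [0.4193, 0.0815, 0.0921]
tool_rot: [-0.181, 0.691, -0.676, -0.178]
wrist_force: [0.0, -0.1, -0.3]
width: 0.0419
gripper_force: 0.0
```

send_rows(
  deltas=[
    [[0, 0, 0], 0],
    [[0, 0, 0], 0],
    [[0, 0, 0], 0],
    [[0, 0, 0], 0],
    [[0, 0, 0], 0],
  ],
)

```text
time_s: 33.08
tool_pos: [0.4193, 0.0815, 0.0921]
tool_rot: [-0.181, 0.691, -0.676, -0.178]
wrist_force: [0.2, 0.2, 0.1]
width: 0.0421
gripper_force: 0.0
```

send_rows(
  deltas=[
    [[0, 0, 0], 0],
    [[0, 0, 0], 0],
    [[0, 0, 0], 0],
    [[0, 0, 0], 0],
    [[0, 0, 0], 0],
  ],
)

```text
time_s: 33.5
tool_pos: [0.4192, 0.0815, 0.0921]
tool_rot: [-0.181, 0.691, -0.676, -0.178]
wrist_force: [-0.1, 0.1, 0.1]
width: 0.042
gripper_force: 0.0
```

send_rows(
  deltas=[
    [[0, 0, 0], 0],
    [[0, 0, 0], 0],
    [[0, 0, 0], 0],
    [[0, 0, 0], 0],
    [[0, 0, 0], 0],
  ],
)

```text
time_s: 33.92
tool_pos: [0.4192, 0.0815, 0.0921]
tool_rot: [-0.181, 0.691, -0.676, -0.178]
wrist_force: [-0.2, -0.3, -0.5]
width: 0.042
gripper_force: 0.0
```

send_rows(
  deltas=[
    [[0, 0, 0], 0],
    [[0, 0, 0], 0],
    [[0, 0, 0], 0],
    [[0, 0, 0], 0],
    [[0, 0, 0], 0],
  ],
)

```text
time_s: 34.33
tool_pos: [0.4192, 0.0815, 0.0921]
tool_rot: [-0.181, 0.691, -0.676, -0.178]
wrist_force: [0.1, 0.5, -0.3]
width: 0.0424
gripper_force: 0.0
```

send_rows(
  deltas=[
    [[0, 0, 0], 0],
    [[0, 0, 0], 0],
    [[0, 0, 0], 0],
    [[0, 0, 0], 0],
    [[0, 0, 0], 0],
  ],
)

```text
time_s: 34.75
tool_pos: [0.4192, 0.0815, 0.0921]
tool_rot: [-0.181, 0.691, -0.676, -0.178]
wrist_force: [-0.1, -0.7, -0.3]
width: 0.0419
gripper_force: 0.0
```

send_rows(
  deltas=[
    [[0, 0, 0], 0],
    [[0, 0, 0], 0],
    [[0, 0, 0], 0],
    [[0, 0, 0], 0],
    [[0, 0, 0], 0],
  ],
)

```text
time_s: 35.17
tool_pos: [0.4193, 0.0815, 0.0921]
tool_rot: [-0.181, 0.691, -0.676, -0.178]
wrist_force: [-0.4, 1.1, -1.1]
width: 0.0419
gripper_force: 0.0
```

send_rows(
  deltas=[
    [[0, 0, 0], 0],
    [[0, 0, 0], 0],
    [[0, 0, 0], 0],
    [[0, 0, 0], 0],
    [[0, 0, 0], 0],
  ],
)

```text
time_s: 35.58
tool_pos: [0.4192, 0.0815, 0.0921]
tool_rot: [-0.181, 0.691, -0.676, -0.178]
wrist_force: [-0.7, -0.1, 0.1]
width: 0.0425
gripper_force: 0.0
```

send_rows(
  deltas=[
    [[0, 0, 0], 0],
    [[0, 0, 0], 0],
    [[0, 0, 0], 0],
    [[0, 0, 0], 0],
    [[0, 0, 0], 0],
  ],
)

```text
time_s: 36.0
tool_pos: [0.4192, 0.0815, 0.0921]
tool_rot: [-0.181, 0.691, -0.676, -0.178]
wrist_force: [-0.4, -0.8, -0.4]
width: 0.0422
gripper_force: 0.0
```

```bash
python3 trk.py 14; python3 -c "
from u import *
s=bot.state();print(s['time_s'])
C=RING+[0,0,-.006]; o=C-[0,0,.185]
print('button px if upright ~',proj('scene',o+[-.021,-.005,.018]))"
```

```text
2 [254.  288.5] diff 0.0
2 [254.  288.5] diff 1.25
2 [254.  288.5] diff 1.2759555555555555
2 [254.  288.5] diff 1.2581333333333333
2 [254.  288.5] diff 1.255511111111111
2 [254.  288.5] diff 1.2469333333333332
2 [254.  288.5] diff 1.2559111111111112
1 [254. 289.] diff 1.2547555555555556
3 [254.3 288.7] diff 1.2655555555555555
2 [254.  288.5] diff 1.2529777777777777
2 [254.  288.5] diff 1.2608444444444444
2 [254.  288.5] diff 1.2651555555555556
2 [254.  288.5] diff 1.2636
2 [254.  288.5] diff 1.2679111111111112
36.7
button px if upright ~ [264.0386 289.9468]
```

```bash
python3 -c "
from bench import bot
print(bot.sign_off())"
```

```text
the job is handed in; nothing more can be done
None
```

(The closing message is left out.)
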